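# Put the bedside coffee caddy back together

### The arm

A 7-joint arm with a two-finger parallel gripper is mounted at the origin on the work surface. World frame = base frame: x ahead of the robot, y to its left, z up, the work surface at z = 0. Lengths are in m, angles in rad, forces in N, time in s.
With the tool pointing down it reaches from about 0.4 to 0.85 m from the base axis. Payload 4.5 kg.
Tool frame: the origin (TCP) lies at the very end of the fingers, on their centre line; the grasp point (between the pads) lies 19 mm behind it (r.grip_point_offset is the distance from the TCP to the grasp point, in m); z points along the fingers, y is the line along which they close (so a half turn about z gives the same grasp; the last joint's range is limited). The gripper opens to 88 mm and grips with 3 to 60 N. Pads are 18 mm wide; open, the fingers measure 123 mm over their backs; the gripper's body (75 mm by 187 mm) begins 45 mm behind the grasp point.
Start: joints at [-1.114, 0.689, -0.195, 1.565, 0.157, 0.902, -0.215], TCP at [0.256, 0.57, 0.239] pointing down, gripper open.
Joint ranges: [-3.01, 3.01], [-0.46, 2.08], [-1.47, 1.51], [0.13, 2.56], [-1, 4.14], [0.04, 2.09], [-2.66, 2.66]. Speed limits (rad/s): [2.57, 2.57, 3.14, 3.14, 3.14, 3.14, 3.14].

### API

Orientations are given as a unit quaternion [x, y, z, w].
In Python, from plant import r gives the robot as it stands.
- The arm moves only by the tool carry_out, never from a script. Its argument "rows" is a list of rows, each a list of 3 entries, a list of its own where there are three numbers: the shift along the tool's x, y, z in cm, then the turn, a rotation vector about the tool's x, y, z in degrees, then the closure, from 0 (fully open) to 1 (shut). A call has 1 to 12 rows; each row is the pose to reach, as a shift and turn from the pose commanded when the call began, along the tool's axes at that moment; what a row does not reach only later rows make up. A row lasts 1/10 s, in which the tool goes at most 50 mm and 8.59 degrees, less where a joint would pass 70% of its speed; a pose out of reach is approached as far as the arm can. A call with a gripper value outside its range is refused whole. The fingers move at their own pace and stop on an object; "newtons" is the grip in N (left out, the last holds). Time passes only in rows, so rows that repeat a pose let the fingers close. It gives the time, the measured TCP pose, the force, the opening and the grip force at its end, in the units of the state.
- r.get_state(): the state, without advancing time (a new reading comes with each control period).
- r.snapshot(name): name is "scene" or "top"; returns a dict with "image" (420x560x3 uint8, red, green, blue), "fx", "fy", "cx", "cy" (pixels), "pose" (4x4, takes a point from camera to world coordinates). Camera axes: x right, y up, looking along -z (the intrinsics and any distortion apply to the point x, -y, -z); pixel columns grow to the right and rows downward; lengths in m; the calibration is good to about 2 mm. A picture is of the moment at which its call begins. There is no depth.
- r.finish_job(): hands the job in; it is judged then, once.
The state is a dict: "clock": time; "q": joint angles; "qd": joint speeds; "joint_torque": joint torques, N m; "tool_pos": TCP position; "eef_rot": TCP orientation; "contact_force": force on the tool from outside, world axes, zero at the start; "moment": the same for the moment, N m; "opening": opening from 0.0 (shut) to 1.0 (fully open); "finger_force": force on a finger pad.
Only numpy, scipy, OpenCV 4.12 (cv2) and the standard library are available. Lean on these libraries where they do the work, as an engineer would, in place of code of your own. Each camera call takes 0.05 s, during which the arm holds its last target. There are 200 camera calls.

### The job

The coffee caddy on the bedside table has been washed; put it back together. First lower the wooden deck over the two brass pins of the base board until it lies flush, then lift every cup off the drying rail and stand it upright, all the way down, in a deck well of its own, and close each cup with one of the wooden lids, pushed fully home. Do not knock a cup over, and leave the coffee jar, the pedometer and the pen cup where they are; a lid that is left over may stay on the table.

Things in the scene. Friction and masses are not known exactly. Their poses are not given: they have to be found in the camera images.
- base: fixed dark wooden board flat on the table, 186 (x) x 204 (y) x 12 mm, with two upright brass pins. Origin on its underside, at the plan point where the deck's origin comes when fitted: the board reaches from -77 to +109 mm in x, +-102 mm in y
- pin0 (a point): foot of one brass pin on the board's top face, at base (12, +84, 12) mm. Pin 10 mm in diameter, 26 mm tall, its last 8 mm tapering to 4.4 mm
- pin1 (a point): foot of the other pin, at base (12, -84, 12) mm, same size
- deck: loose plywood plate 174 (x) x 190 (y) x 15 mm, 350 g, flat on the table at first; three through wells 62 mm wide, two pin holes 14 mm wide, an upright handle. Origin on its underside amid the wells; reaches -71 to +103 mm in x. Fitted (one way round only) its axes agree with the base's, its underside 12 mm above the base's origin. Starting yaws of both are within 0.3 rad of world
- deck_handle (a point): centre of the top of the deck's handle, a flat upright bar 14 mm thick (deck x) and 30 mm wide (deck y), standing on the plate, top 85 mm above the deck's underside, at deck (8, 0, 85) mm; pinch it from above with the fingers closing along deck x
- hole0 (a point): centre, at the underside, of the pin hole that goes over pin0: deck (12, +84, 0) mm
- hole1 (a point): centre, at the underside, of the pin hole that goes over pin1: deck (12, -84, 0) mm
- well0 (a point): centre, at the underside, of the lone well: deck (64, 0, 0) mm. A cup in a well stands through the deck on the base board
- well1 (a point): centre of a well: deck (-32, +55.4, 0) mm
- well2 (a point): centre of a well: deck (-32, -55.4, 0) mm
- rail: fixed drying rail: two horizontal steel bars of 10 mm diameter, 400 mm long along its y, one above the other axes 116 and 70 mm above the table (at rail x = 0 and -2.5 mm), on end posts at y = +-200 mm, 128 mm tall. Origin on the table below the middle of the bars. The cups hang on the robot's side (-x) of it, side by side about 115 mm apart
- cup0: white cup, 54 mm wide, 75 tall, 130 g; may be absent (None at first). Origin under its centre. At the rim a 20 mm wide strap hook goes out to cup +x, to 43.5 mm from the axis, its end (4 mm thick) bent down to 22 mm below the rim. Hangs upright by it over the upper bar, 50 mm above the table: lift 25 mm or more, then away. Grip along cup y. In a well turn the hook away from the deck's handle
- rim0 (a point): centre of the mouth of cup0, 75 mm above its underside
- cup1: white cup, 54 mm wide, 75 tall, 130 g; may be absent (None at first). Origin under its centre. At the rim a 20 mm wide strap hook goes out to cup +x, to 43.5 mm from the axis, its end (4 mm thick) bent down to 22 mm below the rim. Hangs upright by it over the upper bar, 50 mm above the table: lift 25 mm or more, then away. Grip along cup y. In a well turn the hook away from the deck's handle
- rim1 (a point): centre of the mouth of cup1, 75 mm above its underside
- cup2: white cup, 54 mm wide, 75 tall, 130 g; may be absent (None at first). Origin under its centre. At the rim a 20 mm wide strap hook goes out to cup +x, to 43.5 mm from the axis, its end (4 mm thick) bent down to 22 mm below the rim. Hangs upright by it over the upper bar, 50 mm above the table: lift 25 mm or more, then away. Grip along cup y. In a well turn the hook away from the deck's handle
- rim2 (a point): centre of the mouth of cup2, 75 mm above its underside
- lid0: round wooden lid, 50 g nominal, any lid fits any cup; lies on the table on its plug. Origin at the centre of the plug's underside, z up. Plug 40 mm in diameter, 0 to 12 mm high (goes into the 47 mm mouth of a cup); flange 57 mm in diameter, 12 to 18 mm; knob 18 mm in diameter, 18 to 40 mm. Fully home the flange lies on the cup's rim, the origin 63 mm above the cup's underside
- lid1: round wooden lid, 50 g nominal, any lid fits any cup; lies on the table on its plug. Origin at the centre of the plug's underside, z up. Plug 40 mm in diameter, 0 to 12 mm high (goes into the 47 mm mouth of a cup); flange 57 mm in diameter, 12 to 18 mm; knob 18 mm in diameter, 18 to 40 mm. Fully home the flange lies on the cup's rim, the origin 63 mm above the cup's underside
- lid2: round wooden lid, 50 g nominal, any lid fits any cup; lies on the table on its plug. Origin at the centre of the plug's underside, z up. Plug 40 mm in diameter, 0 to 12 mm high (goes into the 47 mm mouth of a cup); flange 57 mm in diameter, 12 to 18 mm; knob 18 mm in diameter, 18 to 40 mm. Fully home the flange lies on the cup's rim, the origin 63 mm above the cup's underside
- jar: bystander: amber glass jar with a steel cap, 72 mm in diameter, 115 mm tall, origin under its centre
- pedometer: bystander: small green plastic pedometer, 85 x 45 x 16 mm, lying flat, origin under its centre
- pencup: bystander: clear square pen cup, 70 x 70 x 75 mm, pens up to 146 mm high, origin under its centre
Mind the look-alikes: they are no part of the job. What is shaped like the cup1 but green is not meant. Leave any green look-alike of the lid2 alone.

How it is judged:
On the way, in this order (a step that is already met when the one before it is completed fails the run):
1. the deck lies flush on the base board, both pins through its holes, let go (horizontal distance between hole0 and pin0 below 0.004 m and horizontal distance between hole1 and pin1 below 0.004 m and z of deck in the frame of base below 0.0145 m and angle between deck's own z axis and vertical below 0.03 rad and contact force between the fingers and deck below 0.5 N), for 0.2 s.
2. every cup stands upright in a well of its own, down on the base board (horizontal distance between hole0 and pin0 below 0.004 m and horizontal distance between hole1 and pin1 below 0.004 m and z of each of deck, cup0, cup1, cup2 in the frame of base below 0.0145 m and angle between deck's own z axis and vertical below 0.03 rad and (horizontal distance between cup0 and well0 below 0.007 m or horizontal distance between cup0 and well1 below 0.007 m or horizontal distance between cup0 and well2 below 0.007 m) and angle between each of cup0, cup1, cup2's own z axis and vertical below 0.06 rad and (horizontal distance between cup1 and well0 below 0.007 m or horizontal distance between cup1 and well1 below 0.007 m or horizontal distance between cup1 and well2 below 0.007 m) and (horizontal distance between cup2 and well0 below 0.007 m or horizontal distance between cup2 and well1 below 0.007 m or horizontal distance between cup2 and well2 below 0.007 m)), for 0.2 s.
At the end, for the whole second after the job is handed in: Deck flat on the board (within 2.5 mm, holes within 4 mm of their pins); every cup upright in a well (7 mm, 0.06 rad), within 2.5 mm of the board; on every cup a lid within 6 mm of its axis, square (0.06 rad), flange within 2.5 mm of the rim; all at rest (all of step 2 and ((horizontal distance between lid0 and rim0 below 0.006 m and z of lid0 in the frame of cup0 between 0.06 and 0.0655 m and angle between the z axis of lid0 and the z axis of cup0, either way round below 0.06 rad) or (horizontal distance between lid1 and rim0 below 0.006 m and z of lid1 in the frame of cup0 between 0.06 and 0.0655 m and angle between the z axis of lid1 and the z axis of cup0, either way round below 0.06 rad) or (horizontal distance between lid2 and rim0 below 0.006 m and z of lid2 in the frame of cup0 between 0.06 and 0.0655 m and angle between the z axis of lid2 and the z axis of cup0, either way round below 0.06 rad)) and ((horizontal distance between lid0 and rim1 below 0.006 m and z of lid0 in the frame of cup1 between 0.06 and 0.0655 m and angle between the z axis of lid0 and the z axis of cup1, either way round below 0.06 rad) or (horizontal distance between lid1 and rim1 below 0.006 m and z of lid1 in the frame of cup1 between 0.06 and 0.0655 m and angle between the z axis of lid1 and the z axis of cup1, either way round below 0.06 rad) or (horizontal distance between lid2 and rim1 below 0.006 m and z of lid2 in the frame of cup1 between 0.06 and 0.0655 m and angle between the z axis of lid2 and the z axis of cup1, either way round below 0.06 rad)) and ((horizontal distance between lid0 and rim2 below 0.006 m and z of lid0 in the frame of cup2 between 0.06 and 0.0655 m and angle between the z axis of lid0 and the z axis of cup2, either way round below 0.06 rad) or (horizontal distance between lid1 and rim2 below 0.006 m and z of lid1 in the frame of cup2 between 0.06 and 0.0655 m and angle between the z axis of lid1 and the z axis of cup2, either way round below 0.06 rad) or (horizontal distance between lid2 and rim2 below 0.006 m and z of lid2 in the frame of cup2 between 0.06 and 0.0655 m and angle between the z axis of lid2 and the z axis of cup2, either way round below 0.06 rad)) and linear speed of each of deck, cup0, cup1, cup2, lid0, lid1, lid2 below 0.02 m/s); the robot touches nothing.
It fails at once if the coffee jar is disturbed (moved more than 25 mm) (distance of jar from where it was at the start of the episode above 0.025 m).
It fails at once if the green pedometer is disturbed (moved more than 25 mm) (distance of pedometer from where it was at the start of the episode above 0.025 m).
It fails at once if the pen cup is disturbed (moved more than 25 mm) (distance of pencup from where it was at the start of the episode above 0.025 m).
It fails at once if a cup is knocked over (angle between any of cup0, cup1, cup2's own z axis and vertical above 0.9 rad).
Of cup0, cup1, cup2 only 2 to 3 are there at a start; the rules pass over those that are not, and their reading is None.
At some moment in a run one of deck, lid0, lid1, lid2 may be knocked a few centimetres aside while the robot is not near it.
It also fails if it takes over 210 s, if anything falls off the work surface, if the arm or the gripper's body presses on something with over 40 N, if the wrist force passes 120 N, or if a joint passes its speed limit or range.

## Working session

There is one attempt and no reset: what is moved stays moved. The work goes in short steps, Python scripts to look and compute and a tool call to move; the robot and the scene stay as the last step left them, time stands still between calls to the robot, and variables do not carry over. Pictures are saved under pics/ and viewed, at most 14 in all, crops included, and the job is handed in when it is done.

Besides the shell and the picture viewer there is one more tool, called after "Request:" by a JSON object that holds its "method" and its "body", one argument or row to a line. carry_out: Moves the arm, as the interface text tells. Its arguments: {"type":"object","properties":{"rows":{"type":"array"},"newtons":{"type":"number"}},"required":["rows"]}

```bash
mkdir -p pics; ls; python3 - <<'E'
from plant import r
import cv2,numpy as np
for n in("scene","top"):
    s=r.snapshot(n); cv2.imwrite(f"pics/{n}0.png",s["image"][:,:,::-1]); print(n,[s[k] for k in("fx","fy","cx","cy")],np.round(s["pose"],3).tolist(),[k for k in s])
print(r.get_state())
E
```

```text
pics
scene [387.1444545827889, 387.1444545827889, 282.298047350085, 210.90745252542897] [[-0.782, -0.529, 0.33, 0.965], [0.623, -0.655, 0.427, 0.49], [-0.01, 0.54, 0.842, 1.07], [0.0, 0.0, 0.0, 1.0]] ['image', 'fx', 'fy', 'cx', 'cy', 'pose']
top [494.0340871493739, 494.0340871493739, 274.2095165878605, 220.53912180952298] [[0.014, 0.981, -0.192, 0.368], [-1.0, 0.009, -0.028, -0.008], [-0.026, 0.193, 0.981, 1.248], [0.0, 0.0, 0.0, 1.0]] ['image', 'fx', 'fy', 'cx', 'cy', 'pose']
{'clock': 0.1, 'q': array([-1.1141907 ,  0.689902  , -0.19452342,  1.56619768,  0.15730241,
        0.90249814, -0.21511041]), 'qd': array([-6.54818923e-04, -1.15262052e-03,  3.87454765e-04, -1.73604616e-03,
       -1.71542607e-03, -9.13599825e-04, -9.30174232e-05]), 'joint_torque': array([-2.95731596e-03, -5.28496957e+01, -1.27149850e+00, -1.53835130e+01,
       -5.26035251e-02,  2.04549891e-03,  5.58198326e-05]), 'tool_pos': array([0.25626375, 0.56944794, 0.23800042]), 'eef_rot': array([ 2.09799958e-01,  9.77743998e-01, -7.99238871e-04, -1.12458838e-04]), 'contact_force': array([ 0.1595641 , -0.59750119, -0.07083293]), 'moment': array([ 0.02023279,  0.01379903, -0.02192939]), 'finger_force': 0.0, 'opening': 0.9990479373139308}
```

View pics/scene0.png

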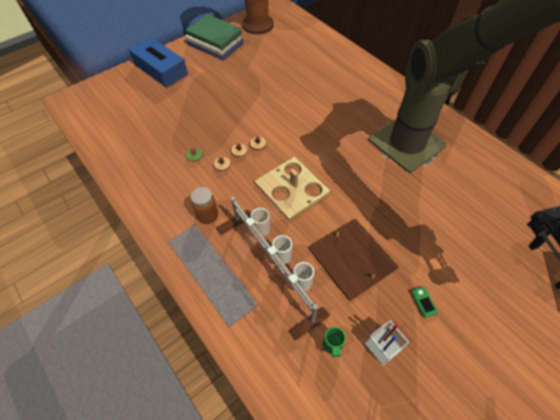

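View pics/top0.png

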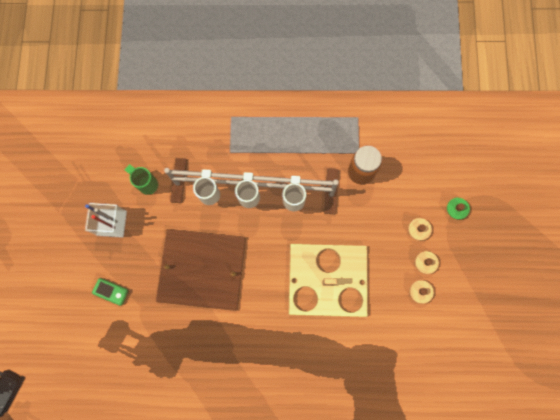

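The top view shows three white cups at (206,188), (247,192) and (294,196). The deck is at (328,281), the base at (202,270), and the lids at (420,229), (427,262) and (422,292). Look-alikes are the green cup (143,180) and the green lid (458,208), both to be left alone. The bystanders are the jar (367,165), the pen cup (105,220) and the pedometer (110,291). I choose the white cups and the light wood lids.

```bash
cat > h.py <<'E'
from plant import r
import cv2,numpy as np
from scipy.spatial.transform import Rotation as R
def snap(n):
    s=r.snapshot(n); s["hsv"]=cv2.cvtColor(s["image"],cv2.COLOR_RGB2HSV); return s
def ray(s,u,v):
    d=np.array([(u-s["cx"])/s["fx"],-(v-s["cy"])/s["fy"],-1.]); P=s["pose"]
    return P[:3,3],P[:3,:3]@d
def onz(s,u,v,z):
    o,d=ray(s,u,v); return o+d*(z-o[2])/d[2]
def proj(s,p):
    P=s["pose"]; c=P[:3,:3].T@(np.array(p)-P[:3,3]); return np.array([s["cx"]-s["fx"]*c[0]/c[2],s["cy"]+s["fy"]*c[1]/c[2]])
def blobs(m,roi,amin,amax=1e9):
    x0,y0,x1,y1=roi; k=np.zeros_like(m); k[y0:y1,x0:x1]=m[y0:y1,x0:x1]
    cs,_=cv2.findContours(k,cv2.RETR_EXTERNAL,cv2.CHAIN_APPROX_NONE)
    return [c for c in cs if amin<=cv2.contourArea(c)<=amax]
def tool():
    st=r.get_state(); return st,np.array(st["tool_pos"]),R.from_quat(st["eef_rot"])
def plan(target,yaw_y=None):
    """shift (cm) in tool axes to reach TCP target; turn about tool z (deg) so that tool y lies along world direction yaw_y (rad), tool down"""
    st,p,q=tool(); out=[np.round(100*q.inv().apply(np.array(target)-p),2).tolist()]
    if yaw_y is not None:
        Y=q.apply([0,1,0]); a=np.arctan2(Y[1],Y[0]); t=yaw_y-a; t=(t+np.pi/2)%np.pi-np.pi/2
        # desired rotation: tool down with tool y at a+t
        y=np.array([np.cos(a+t),np.sin(a+t),0]); z=np.array([0,0,-1.]); x=np.cross(y,z)
        out.append(np.round(np.degrees((q.inv()*R.from_matrix(np.c_[x,y,z])).as_rotvec()),2).tolist())
    return out
E
python3 - <<'E'
from h import *
s=snap("top"); h=s["hsv"]; im=s["image"]
def pix(n,u,v): print(n,h[v,u])
for n,u,v in[("base",200,250),("deck",350,255),("lid",415,233),("cup",200,180),("table",260,240),("pin",235,272),("pin",168,266),("handle",329,282),("hole",296,281)]: pix(n,u,v)
d=cv2.inRange(h,(18,60,120),(32,255,255))
for c in blobs(d,(270,225,390,335),500):
    rc=cv2.minAreaRect(c); w=[onz(s,*p,.015) for p in cv2.boxPoints(rc)]; print("deck",rc,np.round(w,4).tolist())
b=cv2.inRange(h,(0,0,0),(180,255,85))
for c in blobs(b,(145,220,255,320),800):
    rc=cv2.minAreaRect(c); w=[onz(s,*p,.012) for p in cv2.boxPoints(rc)]; print("base",rc,np.round(w,4).tolist())
for c in blobs(d,(400,210,445,310),60):
    (u,v),rad=cv2.minEnclosingCircle(c); print("lid",u,v,rad,np.round(onz(s,u,v,.016),4))
cup=cv2.inRange(h,(0,0,110),(180,60,255))
for c in blobs(cup,(185,165,315,215),60):
    print("cup",cv2.boundingRect(c),cv2.contourArea(c))
big=cv2.resize(im[160:330,150:450],None,fx=2.6,fy=2.6,interpolation=cv2.INTER_CUBIC); cv2.imwrite("pics/crop1.png",big[:,:,::-1])
E
```

```text
base [ 11 157 138]
deck [ 24 103 239]
lid [ 22 113 239]
cup [ 20  51 160]
table [ 13 159 223]
pin [ 12 153 110]
pin [ 17 154 116]
handle [ 23 111 238]
hole [ 17 135 206]
deck ((328.46319580078125, 280.0467529296875), (78.71577453613281, 71.19410705566406), 1.3639276027679443) [[0.3745, -0.0102, 0.015], [0.5508, -0.013, 0.015], [0.548, -0.2103, 0.015], [0.3727, -0.2022, 0.015]]
lid 421.9202880859375 291.31884765625 11.431967735290527 [ 0.4354 -0.3377  0.016 ]
lid 426.7209167480469 262.1511535644531 11.17455768585205 [ 0.5074 -0.3526  0.016 ]
lid 419.5 228.42308044433594 11.043989181518555 [ 0.5923 -0.3384  0.016 ]
cup (185, 170, 130, 37) 2002.0
```

View pics/crop1.png

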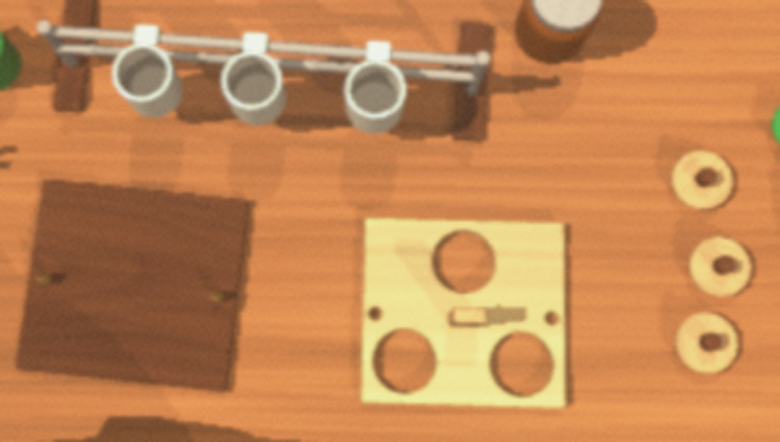

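The crop confirms the picture: three white cups on the rail, three light wood lids, the base with two pins, and the deck with its handle bar. Next I measure them metrically in both views.

```bash
cat > m.py <<'E'
from h import *
def rect(s,mask,near,z,amin=800):
    "centre (m) , yaw, sizes of rectangular top face nearest to xy"
    best=None
    for c in blobs(mask,(0,0,560,420),amin):
        w=np.array([onz(s,*p[0],z)[:2] for p in cv2.convexHull(c)])
        (cx,cy),(a,b),an=cv2.minAreaRect((w*1000).astype(np.float32))
        an=np.radians((an+45)%90-45); d=np.hypot(cx-near[0]*1000,cy-near[1]*1000)
        if best is None or d<best[0]: best=(d,cx,cy,an,a,b)
    return np.round(best[1:],3)
def deckmask(s): return cv2.inRange(s["hsv"],(18,60,150),(32,255,255))
E
python3 - <<'E'
from m import *
for n in("scene","top"):
    s=snap(n); h=s["hsv"]; print(n)
    print("deck",rect(s,deckmask(s),(.46,-.11),.015))
    for t in(150,165,180):
        k=cv2.morphologyEx(cv2.inRange(h,(0,0,0),(180,255,t)),cv2.MORPH_OPEN,np.ones((7,7)))
        print("base",t,rect(s,k,(.48,.2),.012))
    # brass: hue larger than board, within base area
    c=proj(s,(.48,.2,.02)); x,y=c.astype(int)
    print("basepix",c)
    m=cv2.inRange(h,(15,100,60),(30,255,255))
    for b in blobs(m,(x-45,y-45,x+45,y+45),3,120): print("brass",np.round(b[:,0].mean(0),1),cv2.boundingRect(b),cv2.contourArea(b))
E
```

```text
scene
deck [ 4.63515e+02 -1.03653e+02 -1.60000e-02  1.95190e+02  1.76718e+02]
base 150 [ 4.91277e+02  2.13662e+02 -1.01000e-01  2.12913e+02  2.00751e+02]
base 165 [ 4.94766e+02  2.93410e+02 -3.20000e-02  3.84762e+02  2.07124e+02]
base 180 [ 3.553390e+02 -3.016210e+02 -6.900000e-01  1.856900e+03  2.707239e+03]
basepix [351.35212122 250.7990818 ]
brass [372.4 276. ] (370, 274, 5, 5) 12.0
brass [336.8 233.8] (335, 232, 4, 5) 8.5
brass [308.1 205.9] (306, 205, 6, 4) 6.0
top
deck [ 4.61601e+02 -1.07577e+02 -1.30000e-02  1.92902e+02  1.75769e+02]
base 150 [ 4.85282e+02  2.07621e+02 -9.30000e-02  2.09525e+02  1.86739e+02]
base 165 [ 4.84891e+02  2.07720e+02 -9.20000e-02  2.10891e+02  1.88061e+02]
base 180 [ 4.86140e+02  2.07409e+02 -9.20000e-02  2.14311e+02  1.94260e+02]
basepix [204.31243946 270.46526528]
brass [233.2 273.8] (231, 272, 5, 4) 7.5
brass [166.7 266.7] (164, 265, 6, 4) 8.0
```

```bash
python3 - <<'E'
from m import *
for n in("scene","top"):
    s=snap(n); h=s["hsv"]; print(n)
    # knob (dark) & flange of lids
    for c in blobs(deckmask(s),(0,0,560,420),40,600):
        (u,v),(a,b),an=cv2.fitEllipse(c); print("lid?",np.round((u,v,a,b),1),np.round(onz(s,u,v,.018)[:2],4))
    # dark interior of cups
    for lo,hi in(((0,0,100),(180,75,255)),):
        m=cv2.inRange(h,lo,hi)
        cs,hi_=cv2.findContours(m,cv2.RETR_CCOMP,cv2.CHAIN_APPROX_NONE)
        for c in cs:
            if 60<cv2.contourArea(c)<3000 and len(c)>5:
                (u,v),(a,b),an=cv2.fitEllipse(c); w=onz(s,u,v,.125)
                if .4<w[0]<.8 and -.3<w[1]<.5: print("white",np.round((u,v,a,b),1),np.round(w[:2],4))
    for y in range(3): pass
    x,y=proj(s,(.70,.08,.125)).astype(int); print(x,y)
    if n=="scene": cv2.imwrite("pics/c2.png",cv2.resize(s["image"][170:320,200:400],None,fx=4,fy=4,interpolation=cv2.INTER_CUBIC)[:,:,::-1])
E
```

```text
scene
white [386.1 343.3  34.7  36.9] [0.635  0.4571]
white [390.4 341.3   4.   24.5] [0.6237 0.4601]
white [282.5 255.1  27.5 148.3] [0.6821 0.1219]
white [201.1 196.2  17.6  20.2] [ 0.7499 -0.182 ]
267 248
top
lid? [421.6 291.6  21.1  22. ] [ 0.4347 -0.3363]
lid? [426.6 262.1  20.6  21.6] [ 0.5072 -0.3517]
lid? [419.4 228.6  20.3  21.3] [ 0.5913 -0.3376]
white [105.5 219.3  32.5  43.7] [0.5874 0.4194]
white [102.  206.7   4.5  26.7] [0.6175 0.4302]
white [251.8 187.8  33.3 165. ] [0.6659 0.0783]
white [313.7 184.7   4.6  36.9] [ 0.6743 -0.067 ]
white [268.1 181.5   4.4  46.4] [0.6815 0.04  ]
white [224.6 178.5   4.9  36.9] [0.6881 0.143 ]
white [186.6 175.6   4.3  37.7] [0.6946 0.2336]
251 173
```

View pics/c2.png

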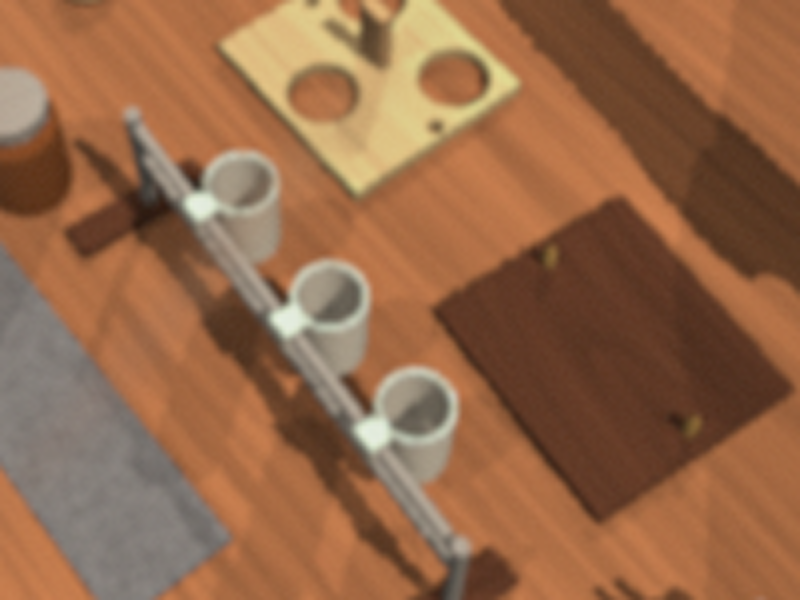

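The crop shows the cup rims centred at crop (241,183), (330,297) and (415,402), all hooks on the upper bar, and both brass pins on the base. I triangulate across the two views.

```bash
cat >> m.py <<'E'
def tri(A,B,pa,pb):
    o1,d1=ray(A,*pa); o2,d2=ray(B,*pb); M=np.c_[d1,-d2]; t=np.linalg.lstsq(M,o2-o1,rcond=None)[0]
    a,b=o1+d1*t[0],o2+d2*t[1]; return (a+b)/2,np.linalg.norm(a-b)
E
python3 - <<'E'
from m import *
T=snap("top");S=snap("scene")
c1=lambda x,y:((x+.5)/2.6-.5+150,(y+.5)/2.6-.5+160)
c2=lambda x,y:((x+.5)/4-.5+200,(y+.5)/4-.5+170)
L=[("pin0",(166.7,266.7),(372.4,276)),("pin1",(233.2,273.8),(336.8,233.8)),
("cupL",c1(144,73),c2(415,402)),("cupM",c1(252,80),c2(330,297)),("cupR",c1(375,89),c2(241,183)),
("bc_+x-y",c1(253,201),c2(435,311)),("bc_-x-y",c1(230,390),c2(622,197)),("bc_-x+y",c1(17,370),c2(792,385)),("bc+x+y",c1(42,181),c2(598,515))]
for n,a,b in L:
    p,e=tri(T,S,a,b); print(n,np.round(p,4),"gap",round(e,4)); 
    if n[:2]=="bc": print("   ",np.round(onz(T,*a,.012)[:2],4),np.round(onz(S,*b,.012)[:2],4))
    if n[:2]=="cu": print("   ",np.round(onz(T,*a,.125)[:2],4),np.round(onz(S,*b,.125)[:2],4))
a,b=onz(T,*c1(45,28),.116),onz(T,*c1(483,60),.116); print("bar",a,b,np.arctan2(*(a-b)[:2]))
print(proj(T,(.4625+.008-.016,-.1056,.085)))
# transferability check: tcp in both views
st,p,q=tool(); print(proj(T,p),proj(S,p))
E
```

```text
pin0 [0.4883 0.2961 0.0169] gap 0.001
pin1 [0.4727 0.1281 0.0166] gap 0.0005
cupL [0.6657 0.1894 0.1217] gap 0.0008
    [0.6651 0.1885] [0.6665 0.1908]
cupM [0.6602 0.0914 0.119 ] gap 0.0018
    [0.6593 0.0902] [0.6616 0.0946]
cupR [ 0.6526 -0.0207  0.1204] gap 0.0008
    [ 0.6517 -0.0209] [ 0.6539 -0.0179]
bc_+x-y [ 0.5671  0.0996 -0.002 ] gap 0.0062
    [0.5668 0.0961] [0.5703 0.1071]
bc_-x-y [0.3833 0.117  0.0005] gap 0.006
    [0.385  0.1135] [0.3876 0.1233]
bc_-x+y [0.4014 0.3191 0.0069] gap 0.0008
    [0.401  0.3181] [0.4044 0.3196]
bc+x+y [0.5854 0.3032 0.0128] gap 0.0026
    [0.5847 0.3044] [0.5859 0.3021]
bar [0.70971681 0.28348069 0.116     ] [ 0.68190605 -0.11897667  0.116     ] 0.06899270888538485
[329.41799508 280.28671442]
[ -3.02583694 370.27934222] [545.60489689 265.3252172 ]
```

```bash
python3 - <<'E'
from m import *
print(plan((.4545,-.1055,.2),-.014))
E
```

```text
[[-45.78, -53.47, 3.88], [-0.01, 0.01, 66.58]]
```

Request:
{"method": "carry_out", "body": {
  "rows": [
    [[-45.8,-53.5,3.9],[0,0,66.6],0],
    [[-45.8,-53.5,3.9],[0,0,66.6],0],
    [[-45.8,-53.5,3.9],[0,0,66.6],0],
    [[-45.8,-53.5,3.9],[0,0,66.6],0],
    [[-45.8,-53.5,3.9],[0,0,66.6],0],
    [[-45.8,-53.5,3.9],[0,0,66.6],0],
    [[-45.8,-53.5,3.9],[0,0,66.6],0],
    [[-45.8,-53.5,3.9],[0,0,66.6],0],
    [[-45.8,-53.5,3.9],[0,0,66.6],0],
    [[-45.8,-53.5,3.9],[0,0,66.6],0],
    [[-45.8,-53.5,3.9],[0,0,66.6],0],
    [[-45.8,-53.5,3.9],[0,0,66.6],0]
  ]
}}

```text
clock: 1.65
tool_pos: [0.4257, -0.0067, 0.2056]
eef_rot: [0.712, 0.702, 0.0, 0.0]
contact_force: [0.8, 0.7, -0.2]
opening: 0.997
finger_force: 0.0
```

Request:
{"method": "carry_out", "body": {
  "rows": [
    [[-9.9,2.9,0.5],[0,0,0],0],
    [[-9.9,2.9,0.5],[0,0,0],0],
    [[-9.9,2.9,4],[0,0,0],0],
    [[-9.9,2.9,8],[0,0,0],0],
    [[-9.9,2.9,8],[0,0,0],0]
  ]
}}

```text
clock: 2.15
tool_pos: [0.45, -0.1042, 0.1221]
eef_rot: [0.712, 0.702, -0.002, -0.003]
contact_force: [-0.5, -0.4, 0.1]
opening: 0.994
finger_force: 0.0
```

```bash
python3 - <<'E'
from m import *
print(plan((.4545,-.1055,.045),-.014), tool()[1:2])
T=snap("top");S=snap("scene")
print("deck top",rect(T,deckmask(T),(.46,-.11),.015))
p=proj(S,(.4545,-.1055,.085)).astype(int);print(p)
a=cv2.resize(S["image"][p[1]-50:p[1]+50,p[0]-60:p[0]+60],None,fx=4,fy=4,interpolation=cv2.INTER_CUBIC)
cv2.imwrite("pics/c3.png",a[:,:,::-1])
E
```

```text
[[-0.13, 0.51, 7.71], [-0.46, -0.08, -0.07]] (array([ 0.45002629, -0.10421716,  0.12211872]),)
deck top [ 4.63182e+02 -4.72100e+01 -3.00000e-03  7.20920e+01  1.74116e+02]
[293 171]
```

View pics/c3.png

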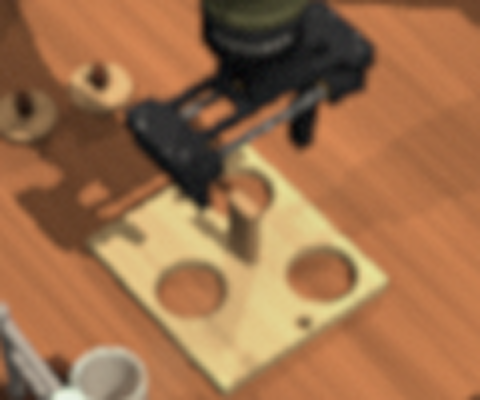

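The handle top is at crop (237,202), between the finger tips at (205,198) and (300,140), so the alignment is fine. I descend and grip.

Request:
{"method": "carry_out", "body": {
  "rows": [
    [[-0.1,0.5,2],[0,0,0],0],
    [[-0.1,0.5,5],[0,0,0],0],
    [[-0.1,0.5,7.7],[0,0,0],0],
    [[-0.1,0.5,7.7],[0,0,0],0],
    [[-0.1,0.5,7.7],[0,0,0],1],
    [[-0.1,0.5,7.7],[0,0,0],1],
    [[-0.1,0.5,7.7],[0,0,0],1],
    [[-0.1,0.5,7.7],[0,0,0],1],
    [[-0.1,0.5,7.7],[0,0,0],1],
    [[-0.1,0.5,7.7],[0,0,0],1]
  ],
  "newtons": 40
}}

```text
clock: 3.25
tool_pos: [0.4577, -0.1054, 0.0488]
eef_rot: [0.712, 0.702, 0.0, 0.0]
contact_force: [-0.2, -0.0, -0.9]
opening: 0.478
finger_force: 0.0
```

Request:
{"method": "carry_out", "body": {
  "rows": [
    [[0,0,0],[0,0,0],1],
    [[0,0,0],[0,0,0],1],
    [[0,0,0],[0,0,0],1],
    [[0,0,0],[0,0,0],1],
    [[0,0,0],[0,0,0],1],
    [[0,0,0],[0,0,0],1]
  ]
}}

```text
clock: 3.85
tool_pos: [0.4567, -0.1053, 0.0484]
eef_rot: [0.712, 0.702, -0.001, -0.001]
contact_force: [-2.3, 0.3, 0.2]
opening: 0.156
finger_force: 40.0
```

Request:
{"method": "carry_out", "body": {
  "rows": [
    [[0,0,-2],[0,0,0],1],
    [[0,0,-4],[0,0,0],1],
    [[0,0,-6],[0,0,0],1],
    [[5,0.2,-6],[0,0,0],1],
    [[10,0.5,-6],[0,0,1],1],
    [[15,1,-6],[0,0,2],1],
    [[20,1.3,-6],[0,0,3],1],
    [[25,1.6,-6],[0,0,4],1],
    [[29,1.9,-6],[0,0,4.5],1],
    [[31.5,2,-6],[0,0,4.5],1],
    [[31.5,2,-6],[0,0,4.5],1],
    [[31.5,2,-6],[0,0,4.5],1]
  ]
}}

```text
clock: 5.05
tool_pos: [0.4824, 0.2102, 0.1082]
eef_rot: [0.739, 0.674, 0.0, 0.0]
contact_force: [0.1, -0.3, -4.3]
opening: 0.155
finger_force: 40.0
```

```bash
python3 - <<'E'
from m import *
st,p,q=tool(); print(p,q.as_matrix().round(3).tolist(),st["opening"],st["contact_force"])
T=snap("top");S=snap("scene"); zt=.015+p[2]-.0484
for s in(T,S):
    print(rect(s,deckmask(s),(.485,.21),zt))
cv2.imwrite("pics/c4.png",cv2.resize(np.hstack([T["image"][210:330,140:270],S["image"][190:310,285:415]]),None,fx=3,fy=3,interpolation=cv2.INTER_CUBIC)[:,:,::-1])
E
```

```text
[0.48243074 0.21021206 0.10818182] [[0.091, 0.996, 0.001], [0.996, -0.091, 0.0], [0.0, 0.001, -1.0]] 0.15527894136110373 [ 0.1225823  -0.31694427 -4.34845929]
[ 4.85669e+02  1.58331e+02 -8.50000e-02  9.58270e+01  1.76456e+02]
[ 4.94091e+02  2.23986e+02 -1.02000e-01  1.60293e+02  1.74931e+02]
```

View pics/c4.png

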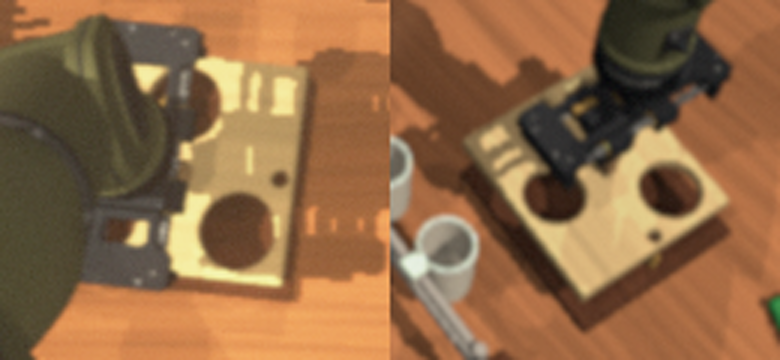

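The deck hangs level above the base. Hole1 is visible in the top crop at (280,178), and hole0 in the scene crop at (654,236).

```bash
python3 - <<'E'
from m import *
T=snap("top");S=snap("scene"); zt=.0748
h1=(140+280.5/3-.5,210+178.5/3-.5); h0=(285+264.5/3-.5,190+236.5/3-.5)
def ref(s,p,dark=True):
    u,v=int(round(p[0])),int(round(p[1])); k=s["hsv"][v-5:v+6,u-5:u+6,2].astype(float); w=np.clip(np.percentile(k,70)-15-k,0,None)
    yy,xx=np.mgrid[v-5:v+6,u-5:u+6]; return (w*xx).sum()/w.sum(),(w*yy).sum()/w.sum()
print(h1,ref(T,h1),h0,ref(S,h0))
st,p,q=tool()
for n,s,h,pin in(("1top",T,h1,(233.2,273.8)),("0scene",S,h0,(372.4,276))):
    for hh in(h,ref(s,h)):
        H=onz(s,*hh,zt)[:2]
        for z in(.02,.025,.03):
            P=onz(s,*pin,z)[:2]; print(n,"hole",H.round(4),"pin",z,P.round(4),"need",((P-H)*1000).round(1))
# expected by gripper
a=-.0915
Rm=np.array([[np.cos(a),-np.sin(a)],[np.sin(a),np.cos(a)]])
print("gripper pred hole0,1",(p[:2]+Rm@[.004,.084]).round(4),(p[:2]+Rm@[.004,-.084]).round(4))
print(proj(S,np.r_[p[:2]+Rm@[.004,.084],zt]),proj(T,np.r_[p[:2]+Rm@[.004,-.084],zt]))
E
```

```text
(233.0, 269.0) (np.float64(234.1271905031091), np.float64(269.7026568682872)) (372.6666666666667, 268.3333333333333) (np.float64(374.45468898010733), np.float64(270.07578149668456))
1top hole [0.4793 0.1223] pin 0.02 [0.4725 0.1275] need [-6.7  5.2]
1top hole [0.4793 0.1223] pin 0.025 [0.4721 0.127 ] need [-7.1  4.7]
1top hole [0.4793 0.1223] pin 0.03 [0.4717 0.1264] need [-7.6  4.1]
1top hole [0.4776 0.1196] pin 0.02 [0.4725 0.1275] need [-5.1  8. ]
1top hole [0.4776 0.1196] pin 0.025 [0.4721 0.127 ] need [-5.5  7.4]
1top hole [0.4776 0.1196] pin 0.03 [0.4717 0.1264] need [-5.9  6.9]
0scene hole [0.4971 0.2914] pin 0.02 [0.4894 0.297 ] need [-7.7  5.5]
0scene hole [0.4971 0.2914] pin 0.025 [0.4917 0.2979] need [-5.5  6.5]
0scene hole [0.4971 0.2914] pin 0.03 [0.4939 0.2988] need [-3.2  7.4]
0scene hole [0.4971 0.2982] pin 0.02 [0.4894 0.297 ] need [-7.7 -1.2]
0scene hole [0.4971 0.2982] pin 0.025 [0.4917 0.2979] need [-5.4 -0.3]
0scene hole [0.4971 0.2982] pin 0.03 [0.4939 0.2988] need [-3.1  0.6]
gripper pred hole0,1 [0.494 0.291] [0.4787 0.1237]
[373.33782909 267.56539494] [232.41615034 269.24459867]
```

Request:
{"method": "carry_out", "body": {
  "rows": [
    [[0.3,-0.65,0],[0,0,0],1],
    [[0.3,-0.65,0],[0,0,0],1],
    [[0.3,-0.65,1],[0,0,0],1],
    [[0.3,-0.65,1.9],[0,0,0],1],
    [[0.3,-0.65,2.3],[0,0,0],1],
    [[0.3,-0.65,2.6],[0,0,0],1],
    [[0.3,-0.65,2.9],[0,0,0],1],
    [[0.3,-0.65,2.9],[0,0,0],1],
    [[0.3,-0.65,2.9],[0,0,0],1]
  ]
}}

```text
clock: 6.15
tool_pos: [0.4762, 0.2133, 0.0796]
eef_rot: [0.739, 0.674, 0.0, -0.0]
contact_force: [1.0, 2.1, -4.3]
opening: 0.155
finger_force: 40.0
```

```bash
python3 - <<'E'
from m import *
st,p,q=tool(); print(p,st["contact_force"],st["moment"], q.as_euler("xyz",degrees=True))
T=snap("top");S=snap("scene")
cv2.imwrite("pics/c5.png",cv2.resize(np.hstack([T["image"][210:330,140:270],S["image"][190:310,285:415]]),None,fx=3,fy=3,interpolation=cv2.INTER_CUBIC)[:,:,::-1])
E
```

```text
[0.47615494 0.21334361 0.0795915 ] [ 1.01169053  2.1171255  -4.277874  ] [0.25744585 0.0353541  0.01156814] [ 1.79970862e+02 -3.88804533e-02  8.46946083e+01]
```

Request:
{"method": "carry_out", "body": {
  "rows": [
    [[0.1,0.05,0],[0,0,0],1],
    [[0.1,0.05,0.4],[0,0,0],1],
    [[0.1,0.05,0.8],[0,0,0],1],
    [[0.1,0.05,0.8],[0,0,0],1]
  ]
}}

```text
clock: 6.65
tool_pos: [0.4763, 0.2136, 0.071]
eef_rot: [0.739, 0.673, -0.0, -0.0]
contact_force: [0.9, -0.7, -5.1]
opening: 0.152
finger_force: 40.0
```

Request:
{"method": "carry_out", "body": {
  "rows": [
    [[0,0,0.4],[0,0,0],1],
    [[0,0,0.8],[0,0,0],1],
    [[0,0,1.05],[0,0,0],1],
    [[0,0,1.05],[0,0,0],1]
  ]
}}

```text
clock: 7.05
tool_pos: [0.4763, 0.2132, 0.0609]
eef_rot: [0.739, 0.673, -0.0, 0.0]
contact_force: [-0.5, -0.8, 0.6]
opening: 0.156
finger_force: 40.0
```

Request:
{"method": "carry_out", "body": {
  "rows": [
    [[0,0,0],[0,0,0],0.5],
    [[0,0,0],[0,0,0],0.5],
    [[0,0,0],[0,0,0],0.5],
    [[0,0,0],[0,0,0],0.5],
    [[0,0,-2],[0,0,0],0.4],
    [[0,0,-5],[0,0,0],0.3],
    [[0,0,-9],[0,0,0],0.16],
    [[0,0,-13],[0,0,0],0.16]
  ]
}}

```text
clock: 7.85
tool_pos: [0.4761, 0.2137, 0.1922]
eef_rot: [0.739, 0.674, -0.0, -0.0]
contact_force: [1.3, 0.6, 0.0]
opening: 0.831
finger_force: 0.0
```

```bash
python3 - <<'E'
from m import *
st,p,q=tool(); print(p,st["opening"],st["q"].round(2))
print(plan((.6658,.1897,.19),np.pi/2-.069))
T=snap("top");S=snap("scene")
for s in(T,S): print(rect(s,deckmask(s),(.485,.21),.027))
cv2.imwrite("pics/c6.png",cv2.resize(np.hstack([T["image"][170:330,130:270],S["image"][160:320,265:405]]),None,fx=2.7,fy=2.7,interpolation=cv2.INTER_CUBIC)[:,:,::-1])
E
```

```text
[0.47606787 0.21372869 0.19224477] 0.8305455331835063 [-0.62  0.63  0.18  1.94 -0.19  0.59 -0.41]
[[-0.63, 19.11, 0.21], [-0.02, 0.05, 88.63]]
[ 4.80951e+02  1.75576e+02 -9.70000e-02  1.25797e+02  1.77275e+02]
[ 4.85891e+02  2.11709e+02 -9.70000e-02  1.92834e+02  1.75507e+02]
```

View pics/c6.png

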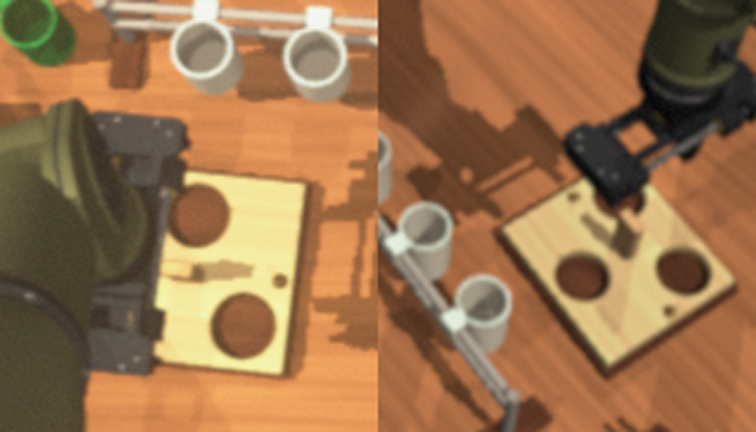

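The deck lies flat on the base and both views agree. Next I move above the leftmost cup.

Request:
{"method": "carry_out", "body": {
  "rows": [
    [[-0.6,19.1,0],[0,0,88.6],0.16],
    [[-0.6,19.1,0],[0,0,88.6],0.16],
    [[-0.6,19.1,0],[0,0,88.6],0.16],
    [[-0.6,19.1,0],[0,0,88.6],0.16],
    [[-0.6,19.1,0],[0,0,88.6],0.16],
    [[-0.6,19.1,0],[0,0,88.6],0.16],
    [[-0.6,19.1,0],[0,0,88.6],0.16],
    [[-0.6,19.1,0],[0,0,88.6],0.16],
    [[-0.6,19.1,0],[0,0,88.6],0.16],
    [[-0.6,19.1,0],[0,0,88.6],0.16],
    [[-0.6,19.1,0],[0,0,88.6],0.16],
    [[-0.6,19.1,0],[0,0,88.6],0.16]
  ]
}}

```text
clock: 9.15
tool_pos: [0.6655, 0.1903, 0.1898]
eef_rot: [0.999, -0.034, -0.001, 0.0]
contact_force: [0.0, -0.1, -0.5]
opening: 0.841
finger_force: 0.0
```

```bash
python3 - <<'E'
from m import *
st,p,q=tool(); print(p,st["opening"],st["q"].round(2))
print(plan((.6658,.1897,.14),np.pi/2-.069))
S=snap("scene"); T=snap("top"); x,y=proj(S,p).astype(int); print(proj(S,p)-(x,y), proj(S,(.6658,.1897,.125))-(x,y))
cv2.imwrite("pics/c7.png",cv2.resize(S["image"][y-40:y+60,x-50:x+50],None,fx=5,fy=5,interpolation=cv2.INTER_CUBIC)[:,:,::-1])
E
```

```text
[0.66554411 0.1902651  0.18984108] 0.840799091934622 [-0.63  0.92  0.62  1.41 -0.58  1.   -1.52]
[[0.04, 0.05, 4.98], [0.05, 0.08, 0.04]]
[0.48912076 0.08921596] [-0.67317154 10.67288395]
```

View pics/c7.png

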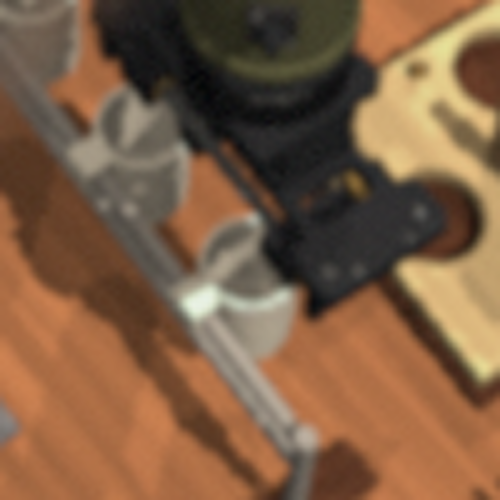

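The rim is at crop (248,258), within a pixel of the prediction. I descend and grip.

Request:
{"method": "carry_out", "body": {
  "rows": [
    [[0,0,3],[0,0,0],0.16],
    [[0,0,5.5],[0,0,0],0.16],
    [[0,0,8],[0,0,0],0.16],
    [[0,0,10.9],[0,0,0],0.16],
    [[0,0,10.9],[0,0,0],0.16],
    [[0,0,10.9],[0,0,0],0.7],
    [[0,0,10.9],[0,0,0],0.7],
    [[0,0,10.9],[0,0,0],0.7],
    [[0,0,10.9],[0,0,0],0.7],
    [[0,0,10.9],[0,0,0],0.7]
  ],
  "newtons": 25
}}

```text
clock: 10.25
tool_pos: [0.6673, 0.1905, 0.0838]
eef_rot: [0.999, -0.034, 0.001, -0.001]
contact_force: [-0.6, 1.6, 6.9]
opening: 0.615
finger_force: 25.0
```

Request:
{"method": "carry_out", "body": {
  "rows": [
    [[0,0,-1],[0,0,0],0.7],
    [[0,0,-3],[0,0,0],0.7],
    [[0,0,-5],[0,0,0],0.7],
    [[0,0,-7],[0,0,0],0.7],
    [[0,0,-8],[0,0,0],0.7],
    [[0,0,-8],[0,0,0],0.7]
  ]
}}

```text
clock: 10.85
tool_pos: [0.6669, 0.1901, 0.1637]
eef_rot: [0.999, -0.034, 0.001, -0.0]
contact_force: [0.7, 0.0, -1.4]
opening: 0.614
finger_force: 25.0
```

```bash
python3 - <<'E'
from m import *
st,p,q=tool(); print(p,st["opening"],st["contact_force"])
b=-.0924; O=np.array([.4683,.2139]); Rm=np.array([[np.cos(b),-np.sin(b)],[np.sin(b),np.cos(b)]])
for w in((.064,0),(-.032,.0554),(-.032,-.0554)): W=O+Rm@w; print(W.round(4),plan((*W,p[2]),np.pi/2+b))
E
```

```text
[0.66685389 0.1900825  0.16368921] 0.6136073599923559 [ 0.65462981  0.0324386  -1.41822924]
[0.532 0.208] [[-13.57, -0.86, -0.03], [-0.04, -0.14, 1.37]]
[0.4415 0.272 ] [[-23.04, -6.63, -0.05], [-0.04, -0.14, 1.37]]
[0.4313 0.1617] [[-23.3, 4.44, -0.06], [-0.04, -0.14, 1.37]]
```

Request:
{"method": "carry_out", "body": {
  "rows": [
    [[-5,-1,0],[0,0,1.4],0.7],
    [[-10,-3,0],[0,0,1.4],0.7],
    [[-15,-5,0],[0,0,1.4],0.7],
    [[-20,-6,0],[0,0,1.4],0.7],
    [[-23,-6.6,0],[0,0,1.4],0.7],
    [[-23,-6.6,3],[0,0,1.4],0.7],
    [[-23,-6.6,6],[0,0,1.4],0.7],
    [[-23,-6.6,8],[0,0,1.4],0.7],
    [[-23,-6.6,9],[0,0,1.4],0.7],
    [[-23,-6.6,9.5],[0,0,1.4],0.7],
    [[-23,-6.6,9.5],[0,0,1.4],0.7]
  ]
}}

```text
clock: 11.95
tool_pos: [0.4411, 0.2715, 0.0667]
eef_rot: [0.999, -0.047, -0.0, 0.0]
contact_force: [0.2, -0.4, -0.7]
opening: 0.615
finger_force: 25.0
```

```bash
python3 - <<'E'
from m import *
st,p,q=tool(); print(p,st["opening"],st["contact_force"])
print(plan((.4415,.272,p[2]),np.pi/2-.0924))
S=snap("scene"); x,y=proj(S,(.4415,.272,.05)).astype(int); print(x,y)
cv2.imwrite("pics/c8.png",cv2.resize(S["image"][y-50:y+50,x-60:x+60],None,fx=5,fy=5,interpolation=cv2.INTER_CUBIC)[:,:,::-1])
E
```

```text
[0.44110856 0.27145461 0.06673269] 0.6147154124942841 [ 0.22774315 -0.3851963  -0.74981856]
[[0.03, -0.06, -0.0], [0.03, 0.03, -0.05]]
379 255
```

View pics/c8.png

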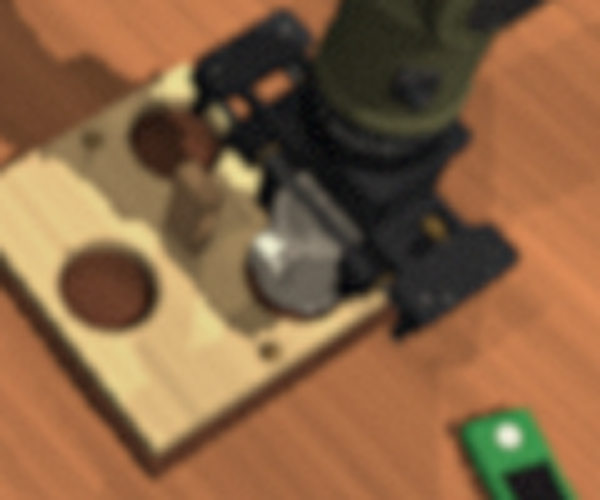

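The cup hangs right over well1 at crop (300,270). I lower it in.

Request:
{"method": "carry_out", "body": {
  "rows": [
    [[0,0,0.5],[0,0,0],0.7],
    [[0,0,1],[0,0,0],0.7],
    [[0,0,1.5],[0,0,0],0.7],
    [[0,0,2],[0,0,0],0.7],
    [[0,0,2.2],[0,0,0],0.7],
    [[0,0,2.2],[0,0,0],0.7]
  ]
}}

```text
clock: 12.6
tool_pos: [0.4398, 0.2719, 0.0462]
eef_rot: [0.999, -0.046, -0.001, -0.001]
contact_force: [-5.5, -0.2, 16.6]
opening: 0.612
finger_force: 25.0
```

Request:
{"method": "carry_out", "body": {
  "rows": [
    [[0,0,2],[0,0,0],0.7],
    [[0,0,2],[0,0,0],0.35],
    [[0,0,2],[0,0,0],0.2],
    [[0,0,2],[0,0,0],0.16],
    [[0,0,0],[0,0,0],0.16],
    [[0,0,-3],[0,0,0],0.16],
    [[0,0,-7],[0,0,0],0.16],
    [[0,0,-12],[0,0,0],0.16],
    [[0,0,-14.5],[0,0,0],0.16],
    [[0,0,-14.5],[0,0,0],0.16]
  ]
}}

```text
clock: 13.6
tool_pos: [0.4433, 0.2725, 0.1932]
eef_rot: [0.999, -0.046, 0.003, -0.002]
contact_force: [0.1, -0.1, -1.3]
opening: 0.841
finger_force: 0.0
```

```bash
python3 - <<'E'
from m import *
st,p,q=tool(); print(p,st["contact_force"],st["q"].round(2))
print(plan((.654,-.0194,.193),np.pi/2-.069))
S=snap("scene"); x,y=370,245
print(rect(S,deckmask(S),(.485,.21),.027))
cv2.imwrite("pics/c9.png",cv2.resize(S["image"][y-60:y+60,x-80:x+80],None,fx=4,fy=4,interpolation=cv2.INTER_CUBIC)[:,:,::-1])
E
```

```text
[0.44331781 0.27252885 0.19321545] [ 0.09773574 -0.06759124 -1.29370442] [-1.01  0.71  0.64  1.96 -0.66  0.68 -1.62]
[[23.68, 27.11, 0.05], [-0.24, -0.34, -1.37]]
[ 4.87207e+02  2.12271e+02 -9.40000e-02  1.91852e+02  1.73770e+02]
```

View pics/c9.png

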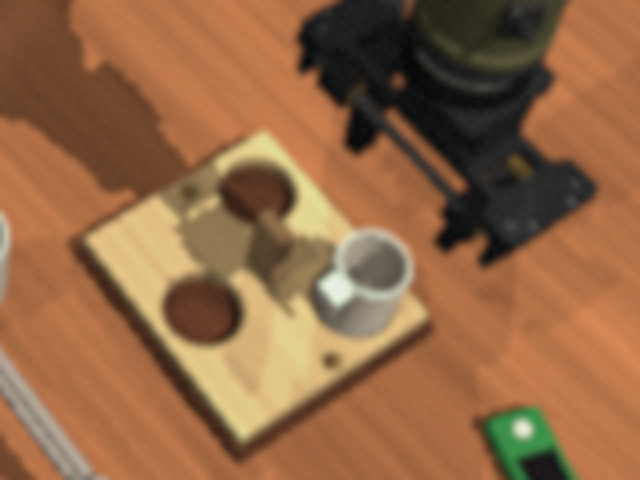

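The first cup stands upright in well1, with its rim at crop (370,265), and the deck is unchanged. I go on to the right cup.

Request:
{"method": "carry_out", "body": {
  "rows": [
    [[23.7,27.1,0],[0,0,-1.4],0.16],
    [[23.7,27.1,0],[0,0,-1.4],0.16],
    [[23.7,27.1,0],[0,0,-1.4],0.16],
    [[23.7,27.1,0],[0,0,-1.4],0.16],
    [[23.7,27.1,0],[0,0,-1.4],0.16],
    [[23.7,27.1,0],[0,0,-1.4],0.16],
    [[23.7,27.1,0],[0,0,-1.4],0.16],
    [[23.7,27.1,0],[0,0,-1.4],0.16],
    [[23.7,27.1,0],[0,0,-1.4],0.16],
    [[23.7,27.1,0],[0,0,-1.4],0.16],
    [[23.7,27.1,0],[0,0,-1.4],0.16]
  ]
}}

```text
clock: 14.75
tool_pos: [0.6509, -0.0172, 0.189]
eef_rot: [0.999, -0.033, -0.001, -0.001]
contact_force: [-0.1, 0.4, -0.4]
opening: 0.84
finger_force: 0.0
```

```bash
python3 - <<'E'
from m import *
st,p,q=tool(); print(p,st["contact_force"],st["opening"])
print(plan((.654,-.0194,.083),np.pi/2-.069))
E
```

```text
[ 0.65090376 -0.0172079   0.18904841] [-0.06958409  0.37100999 -0.43991238] 0.8399743521656117
[[0.35, 0.22, 10.6], [-0.12, 0.14, 0.19]]
```

Request:
{"method": "carry_out", "body": {
  "rows": [
    [[0.3,0.2,2],[0,0,0],0.16],
    [[0.3,0.2,5],[0,0,0],0.16],
    [[0.3,0.2,8],[0,0,0],0.16],
    [[0.3,0.2,10.5],[0,0,0],0.16],
    [[0.3,0.2,10.5],[0,0,0],0.16],
    [[0.3,0.2,10.5],[0,0,0],0.7],
    [[0.3,0.2,10.5],[0,0,0],0.7],
    [[0.3,0.2,10.5],[0,0,0],0.7],
    [[0.3,0.2,10.5],[0,0,0],0.7],
    [[0.3,0.2,10.5],[0,0,0],0.7]
  ]
}}

```text
clock: 15.75
tool_pos: [0.6556, -0.0215, 0.0866]
eef_rot: [0.999, -0.034, 0.001, -0.001]
contact_force: [-1.5, 2.4, 6.5]
opening: 0.612
finger_force: 25.0
```

Request:
{"method": "carry_out", "body": {
  "rows": [
    [[0,0,-1],[0,0,0],0.7],
    [[0,0,-3],[0,0,0],0.7],
    [[0,0,-5],[0,0,0],0.7],
    [[0,0,-7],[0,0,0],0.7],
    [[0,0,-8],[0,0,0],0.7],
    [[-6,0,-8],[0,0,0],0.7],
    [[-8,0,-8],[0,0,0],0.7],
    [[-8,0,-8],[0,0,0],0.7]
  ]
}}

```text
clock: 16.55
tool_pos: [0.5694, -0.0166, 0.1648]
eef_rot: [0.999, -0.035, -0.004, -0.001]
contact_force: [1.0, -0.6, -2.3]
opening: 0.612
finger_force: 25.0
```

```bash
python3 - <<'E'
from m import *
st,p,q=tool(); print(p,st["contact_force"],st["opening"])
print(plan((.430,.1617,p[2]),np.pi/2-.0924))
E
```

```text
[ 0.56940136 -0.01661443  0.16478396] [ 0.95594428 -0.55885194 -2.27728055] 0.611582860488757
[[-15.16, -16.8, 0.13], [-0.06, 0.42, 1.25]]
```

Request:
{"method": "carry_out", "body": {
  "rows": [
    [[-3,-4,0],[0,0,1.3],0.7],
    [[-6,-7,0],[0,0,1.3],0.7],
    [[-9,-10,0],[0,0,1.3],0.7],
    [[-12,-13.5,0],[0,0,1.3],0.7],
    [[-15.2,-16.8,0],[0,0,1.3],0.7],
    [[-15.2,-16.8,3],[0,0,1.3],0.7],
    [[-15.2,-16.8,6],[0,0,1.3],0.7],
    [[-15.2,-16.8,8],[0,0,1.3],0.7],
    [[-15.2,-16.8,9],[0,0,1.3],0.7],
    [[-15.2,-16.8,9.3],[0,0,1.3],0.7],
    [[-15.2,-16.8,9.3],[0,0,1.3],0.7]
  ]
}}

```text
clock: 17.65
tool_pos: [0.4356, 0.1611, 0.0718]
eef_rot: [0.999, -0.046, 0.0, -0.0]
contact_force: [1.2, 1.0, -0.9]
opening: 0.613
finger_force: 25.0
```

```bash
python3 - <<'E'
from m import *
st,p,q=tool(); print(p,st["contact_force"],st["opening"])
print(plan((.430,.1617,p[2]),np.pi/2-.0924))
S=snap("scene"); x,y=proj(S,(.4415,.18,.05)).astype(int); print(x,y)
cv2.imwrite("pics/c10.png",cv2.resize(S["image"][y-50:y+50,x-60:x+60],None,fx=5,fy=5,interpolation=cv2.INTER_CUBIC)[:,:,::-1])
E
```

```text
[0.43559985 0.16110981 0.07184807] [ 1.23520788  1.02185458 -0.90077064] 0.6125729800652039
[[-0.56, -0.01, -0.0], [-0.01, -0.02, 0.04]]
357 234
```

View pics/c10.png

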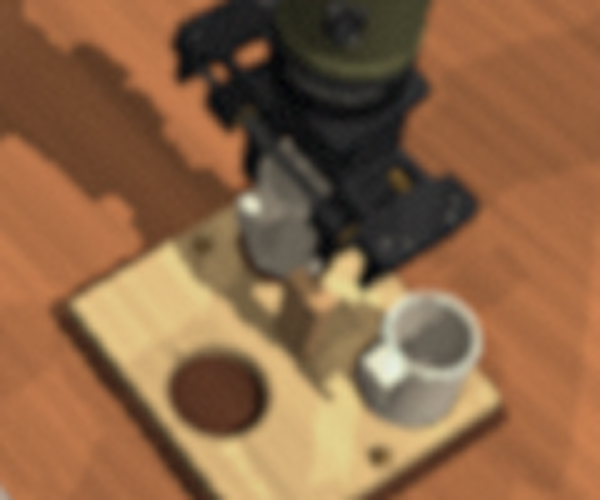

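Cup is over well2 but x is 5 mm long; correct, then lower.

Request:
{"method": "carry_out", "body": {
  "rows": [
    [[-0.5,0,0],[0,0,0],0.7],
    [[-0.5,0,0],[0,0,0],0.7],
    [[-0.5,0,0.5],[0,0,0],0.7],
    [[-0.5,0,1],[0,0,0],0.7],
    [[-0.5,0,1],[0,0,0],0.7]
  ]
}}

```text
clock: 18.2
tool_pos: [0.4301, 0.1615, 0.0615]
eef_rot: [0.999, -0.046, -0.0, 0.0]
contact_force: [0.6, 0.6, -1.8]
opening: 0.613
finger_force: 25.0
```

Request:
{"method": "carry_out", "body": {
  "rows": [
    [[0,0,0.5],[0,0,0],0.7],
    [[0,0,0.9],[0,0,0],0.7],
    [[0,0,1.2],[0,0,0],0.7],
    [[0,0,1.35],[0,0,0],0.7],
    [[0,0,1.35],[0,0,0],0.7]
  ]
}}

```text
clock: 18.7
tool_pos: [0.4302, 0.1614, 0.0492]
eef_rot: [0.999, -0.046, 0.0, -0.0]
contact_force: [-1.0, -1.1, 8.0]
opening: 0.611
finger_force: 25.0
```

Seated (8 N up). I release and retreat.

Request:
{"method": "carry_out", "body": {
  "rows": [
    [[0,0,0],[0,0,0],0.35],
    [[0,0,0],[0,0,0],0.2],
    [[0,0,0],[0,0,0],0.16],
    [[0,0,0],[0,0,0],0.16],
    [[0,0,-3],[0,0,0],0.16],
    [[0,0,-7],[0,0,0],0.16],
    [[0,0,-12],[0,0,0],0.16],
    [[0,0,-14.5],[0,0,0],0.16],
    [[10,0,-14.5],[0,0,0],0.16],
    [[10,0,-14.5],[0,0,0],0.16]
  ]
}}

```text
clock: 19.7
tool_pos: [0.5297, 0.1539, 0.1947]
eef_rot: [0.999, -0.044, 0.0, -0.001]
contact_force: [1.1, 1.0, -0.2]
opening: 0.843
finger_force: 0.0
```

```bash
python3 - <<'E'
from m import *
st,p,q=tool(); print(p,st["contact_force"],st["opening"])
print(plan((.662,.0924,.19),np.pi/2-.069))
E
```

```text
[0.5297309  0.1538788  0.19470498] [ 1.08454035  0.98045526 -0.15493235] 0.842578655110121
[[13.72, 4.96, 0.46], [-0.08, 0.0, -1.12]]
```

Request:
{"method": "carry_out", "body": {
  "rows": [
    [[13.7,5,0.4],[0,0,-1.1],0.16],
    [[13.7,5,0.4],[0,0,-1.1],0.16],
    [[13.7,5,0.4],[0,0,-1.1],0.16],
    [[13.7,5,0.4],[0,0,-1.1],0.16],
    [[13.7,5,0.4],[0,0,-1.1],0.16],
    [[13.7,5,0.4],[0,0,-1.1],0.16],
    [[13.7,5,0.4],[0,0,-1.1],0.16]
  ]
}}

```text
clock: 20.4
tool_pos: [0.6601, 0.0918, 0.1894]
eef_rot: [0.999, -0.035, -0.001, -0.001]
contact_force: [-0.7, 0.1, 0.4]
opening: 0.841
finger_force: 0.0
```

Request:
{"method": "carry_out", "body": {
  "rows": [
    [[0.1,0,2],[0,0,0],0.16],
    [[0.1,0,5],[0,0,0],0.16],
    [[0.1,0,8],[0,0,0],0.16],
    [[0.1,0,10.4],[0,0,0],0.16],
    [[0.1,0,10.4],[0,0,0],0.16],
    [[0.1,0,10.4],[0,0,0],0.7],
    [[0.1,0,10.4],[0,0,0],0.7],
    [[0.1,0,10.4],[0,0,0],0.7],
    [[0.1,0,10.4],[0,0,0],0.7],
    [[0.1,0,10.4],[0,0,0],0.7]
  ]
}}

```text
clock: 21.4
tool_pos: [0.6633, 0.0907, 0.0873]
eef_rot: [0.999, -0.036, 0.001, -0.001]
contact_force: [-1.0, 1.5, 6.9]
opening: 0.61
finger_force: 25.0
```

Request:
{"method": "carry_out", "body": {
  "rows": [
    [[0,0,-1],[0,0,0],0.7],
    [[0,0,-3],[0,0,0],0.7],
    [[0,0,-5],[0,0,0],0.7],
    [[0,0,-7],[0,0,0],0.7],
    [[0,0,-8],[0,0,0],0.7],
    [[-4,0,-8],[0,0,0],0.7],
    [[-8,0,-8],[0,0,0],0.7],
    [[-8,0,-8],[0,0,0],0.7]
  ]
}}

```text
clock: 22.2
tool_pos: [0.5743, 0.0962, 0.1644]
eef_rot: [0.999, -0.037, -0.006, -0.0]
contact_force: [0.9, 1.0, -1.9]
opening: 0.612
finger_force: 25.0
```

```bash
python3 - <<'E'
from m import *
st,p,q=tool(); print(p,st["contact_force"],st["opening"])
print(plan((.532,.208,.072),np.pi/2-.0924))
E
```

```text
[0.57431418 0.0962147  0.16441872] [ 0.89824991  0.98174301 -1.88248128] 0.6122796998556852
[[-4.93, -10.83, 9.31], [-0.01, 0.69, 1.08]]
```

Request:
{"method": "carry_out", "body": {
  "rows": [
    [[-2,-4,0],[0,0,1.1],0.7],
    [[-4,-8,0],[0,0,1.1],0.7],
    [[-4.9,-10.8,0],[0,0,1.1],0.7],
    [[-4.9,-10.8,3],[0,0,1.1],0.7],
    [[-4.9,-10.8,6],[0,0,1.1],0.7],
    [[-4.9,-10.8,8],[0,0,1.1],0.7],
    [[-4.9,-10.8,9],[0,0,1.1],0.7],
    [[-4.9,-10.8,9],[0,0,1.1],0.7]
  ]
}}

```text
clock: 23.0
tool_pos: [0.5409, 0.2069, 0.0745]
eef_rot: [0.999, -0.046, -0.001, 0.0]
contact_force: [-0.5, 0.4, -0.3]
opening: 0.61
finger_force: 25.0
```

```bash
python3 - <<'E'
from m import *
st,p,q=tool(); print(p,st["contact_force"],st["opening"])
print(plan((.531,.208,.049),np.pi/2-.0924))
E
```

```text
[0.5409451  0.20693386 0.07448747] [-0.50768596  0.37606169 -0.29469037] 0.6101881272886849
[[-0.99, -0.02, 2.55], [0.05, 0.12, 0.05]]
```

Request:
{"method": "carry_out", "body": {
  "rows": [
    [[-1,0,0],[0,0,0],0.7],
    [[-1,0,0],[0,0,0],0.7],
    [[-1,0,0.7],[0,0,0],0.7],
    [[-1,0,1.2],[0,0,0],0.7],
    [[-1,0,1.2],[0,0,0],0.7]
  ]
}}

```text
clock: 23.5
tool_pos: [0.5326, 0.2082, 0.0638]
eef_rot: [0.999, -0.046, 0.001, -0.0]
contact_force: [1.3, 0.1, 2.4]
opening: 0.612
finger_force: 25.0
```

Request:
{"method": "carry_out", "body": {
  "rows": [
    [[-0.1,0,0.2],[0,0,0],0.7],
    [[-0.1,0,0.4],[0,0,0],0.7],
    [[-0.1,0,0.4],[0,0,0],0.7]
  ]
}}

```text
clock: 23.8
tool_pos: [0.5349, 0.2077, 0.0618]
eef_rot: [0.999, -0.046, 0.004, -0.0]
contact_force: [4.1, -0.4, 11.4]
opening: 0.616
finger_force: 25.0
```

Blocked; I raise and look.

Request:
{"method": "carry_out", "body": {
  "rows": [
    [[0,0,-0.8],[0,0,0],0.7],
    [[0,0,-1.2],[0,0,0],0.7],
    [[0,0,-1.2],[0,0,0],0.7]
  ]
}}

```text
clock: 24.1
tool_pos: [0.5301, 0.2084, 0.0718]
eef_rot: [0.999, -0.045, -0.0, -0.0]
contact_force: [0.3, 0.3, -1.0]
opening: 0.611
finger_force: 25.0
```

```bash
python3 - <<'E'
from m import *
st,p,q=tool(); print(p,st["contact_force"],q.as_matrix().round(3).tolist())
S=snap("scene");T=snap("top"); print(rect(S,deckmask(S),(.485,.21),.027))
x,y=proj(S,(.53,.2,.05)).astype(int); print(x,y); a=S["image"][y-40:y+40,x-40:x+40]
x,y=proj(T,(.51,.17,.05)).astype(int); print(x,y); b=T["image"][y-40:y+40,x-40:x+40]
cv2.imwrite("pics/c11.png",cv2.resize(np.hstack([a,b]),None,fx=5,fy=5,interpolation=cv2.INTER_CUBIC)[:,:,::-1])
E
```

```text
[0.53008216 0.20841432 0.07176027] [ 0.29779409  0.30422744 -0.97861571] [[0.996, -0.091, -0.001], [-0.091, -0.996, 0.0], [-0.001, -0.0, -1.0]]
[ 8.612480e+02 -1.701437e+03 -2.960000e-01  3.684170e+02  1.348050e+02]
340 255
215 257
```

View pics/c11.png

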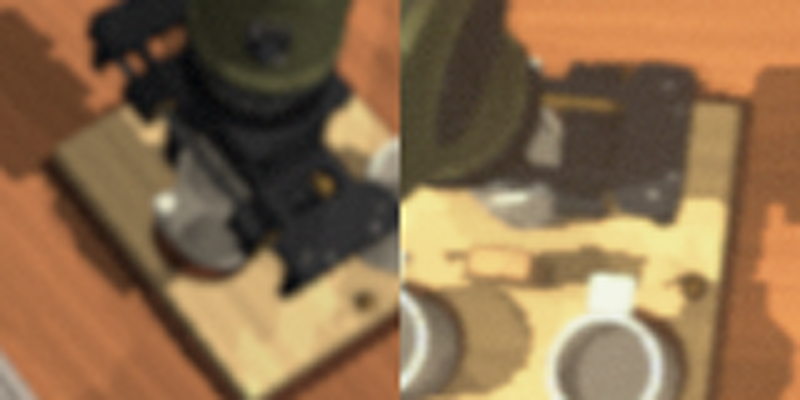

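The scene crop shows a free red crescent of the well on the +x side of the cup at (195,268), and the force also pointed +x. I shift +x by 5 mm and retry.

Request:
{"method": "carry_out", "body": {
  "rows": [
    [[0.5,0,0],[0,0,0],0.7],
    [[0.5,0,0],[0,0,0],0.7],
    [[0.5,0,0.6],[0,0,0],0.7],
    [[0.5,0,1.0],[0,0,0],0.7],
    [[0.5,0,1.3],[0,0,0],0.7],
    [[0.5,0,1.3],[0,0,0],0.7]
  ]
}}

```text
clock: 24.8
tool_pos: [0.535, 0.2076, 0.0579]
eef_rot: [0.999, -0.046, -0.001, 0.0]
contact_force: [-1.2, -0.2, -1.4]
opening: 0.613
finger_force: 25.0
```

Clear of the edge; I continue down to about 0.049.

Request:
{"method": "carry_out", "body": {
  "rows": [
    [[0,0,0.4],[0,0,0],0.7],
    [[0,0,0.7],[0,0,0],0.7],
    [[0,0,0.9],[0,0,0],0.7],
    [[0,0,1.0],[0,0,0],0.7],
    [[0,0,1.0],[0,0,0],0.7]
  ]
}}

```text
clock: 25.3
tool_pos: [0.5338, 0.2079, 0.0503]
eef_rot: [0.999, -0.046, -0.002, -0.001]
contact_force: [-7.2, 0.3, 18.9]
opening: 0.612
finger_force: 25.0
```

Request:
{"method": "carry_out", "body": {
  "rows": [
    [[0,0,-0.1],[0,0,0],0.35],
    [[0,0,-0.1],[0,0,0],0.2],
    [[0,0,-0.1],[0,0,0],0.16],
    [[0,0,-0.1],[0,0,0],0.16],
    [[0,0,-3],[0,0,0],0.16],
    [[0,0,-7],[0,0,0],0.16],
    [[0,0,-12],[0,0,0],0.16],
    [[0,3,-14.5],[0,0,0],0.16],
    [[0,8,-14.5],[0,0,0],0.16],
    [[0,13,-14.5],[0,0,0],0.16],
    [[0,18,-14.5],[0,0,0],0.16],
    [[0,18,-14.5],[0,0,0],0.16]
  ]
}}

```text
clock: 26.5
tool_pos: [0.5183, 0.0193, 0.1947]
eef_rot: [0.999, -0.052, 0.001, 0.002]
contact_force: [0.0, -0.1, 0.6]
opening: 0.844
finger_force: 0.0
```

```bash
python3 - <<'E'
from m import *
st,p,q=tool(); print(p,st["contact_force"])
S=snap("scene");T=snap("top"); print(rect(S,deckmask(S),(.485,.21),.027))
for s in(S,T):
  for c in blobs(deckmask(s),(0,0,560,420),40,600):
    (u,v),(a,b),an=cv2.fitEllipse(c); w=onz(s,u,v,.018)
    if w[1]<-.2: print("lid?",np.round((u,v,a,b),1),w[:2].round(4))
x,y=proj(S,(.48,.2,.05)).astype(int); print(x,y); a=S["image"][y-50:y+50,x-50:x+50]
x,y=proj(T,(.48,.2,.05)).astype(int); print(x,y); b=T["image"][y-50:y+50,x-50:x+50]
cv2.imwrite("pics/c12.png",cv2.resize(np.hstack([a,b]),None,fx=4,fy=4,interpolation=cv2.INTER_CUBIC)[:,:,::-1])
E
```

```text
[0.51833651 0.01933957 0.19465406] [ 0.01805053 -0.09438592  0.64151967]
[ 4.90182e+02  2.46047e+02 -9.70000e-02  1.23650e+02  1.73599e+02]
lid? [422.1 222.1   6.7  18.9] [ 0.6081 -0.3451]
lid? [517.3  81.8   5.2  15.4] [ 0.9891 -0.6119]
lid? [502.6  75.1   5.6  26.2] [ 1.0086 -0.5747]
lid? [484.   63.6  11.8  54.7] [ 1.0417 -0.528 ]
352 246
202 269
```

View pics/c12.png

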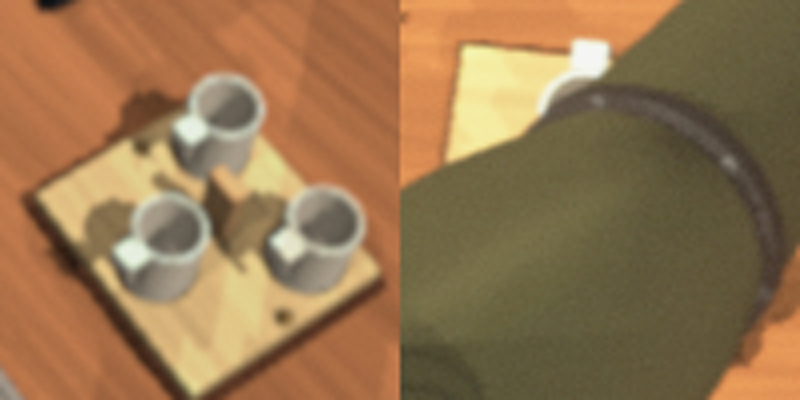

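All three cups stand in their wells, with rims at scene crop (225,104), (170,228) and (322,222). Next are the lids.

```bash
cat >> m.py <<'E'
def lids():
    for n in("scene","top"):
        s=snap(n); m=cv2.inRange(s["hsv"],(15,40,60),(34,150,255))
        m=cv2.morphologyEx(m,cv2.MORPH_CLOSE,np.ones((5,5)))
        for c in blobs(m,(0,0,560,420),60,900):
            (u,v),rad=cv2.minEnclosingCircle(c); w=onz(s,u,v,.016)
            if w[1]<-.2 and w[1]>-.55 and .25<w[0]<.75:
                h=cv2.convexHull(c); ww=np.array([onz(s,*p[0],.018)[:2] for p in h]).astype(np.float32)*1000
                print(n,"px",round(u),round(v),"area",cv2.contourArea(c),"centre",np.round(cv2.minEnclosingCircle(ww),1).tolist() if 0 else [np.round(x,1) for x in cv2.minEnclosingCircle(ww)])
E
python3 - <<'E'
from m import *
lids()
E
```

```text
scene px 201 196 area 229.0 centre [array([ 723.3, -258.5]), np.float64(34.2)]
scene px 222 163 area 114.0 centre [array([ 594.1, -334. ]), np.float64(29.1)]
scene px 194 153 area 169.0 centre [array([ 647.9, -431.6]), np.float64(33.2)]
scene px 239 150 area 100.5 centre [array([ 511.4, -345.6]), np.float64(29.0)]
scene px 258 143 area 109.5 centre [array([ 440.4, -330.3]), np.float64(29.8)]
top px 421 291 area 381.0 centre [array([ 434.7, -335.6]), np.float64(28.4)]
top px 426 262 area 377.5 centre [array([ 507.2, -350.8]), np.float64(28.9)]
top px 420 228 area 379.5 centre [array([ 591.7, -339.1]), np.float64(29.3)]
```

```bash
python3 - <<'E'
from m import *
print(plan((.437,-.333,.1),np.pi/2), plan((.5093,-.3482,.1),np.pi/2),tool()[0]["q"].round(2))
E
```

```text
[[-4.95, 36.9, 9.28], [-0.06, 0.03, -5.11]] [[2.38, 37.77, 9.28], [-0.06, 0.03, -5.11]] [-0.5   0.7   0.6   1.95 -0.62  0.68 -1.17]
```

Request:
{"method": "carry_out", "body": {
  "rows": [
    [[-5,36.9,0],[0,0,-5],0.5],
    [[-5,36.9,0],[0,0,-5],0.5],
    [[-5,36.9,0],[0,0,-5],0.5],
    [[-5,36.9,0],[0,0,-5],0.5],
    [[-5,36.9,4],[0,0,-5],0.5],
    [[-5,36.9,9.3],[0,0,-5],0.5],
    [[-5,36.9,9.3],[0,0,-5],0.5],
    [[-5,36.9,9.3],[0,0,-5],0.5],
    [[-5,36.9,9.3],[0,0,-5],0.5],
    [[-5,36.9,9.3],[0,0,-5],0.5],
    [[-5,36.9,9.3],[0,0,-5],0.5]
  ]
}}

```text
clock: 27.8
tool_pos: [0.4374, -0.3321, 0.1005]
eef_rot: [1.0, -0.0, 0.0, -0.001]
contact_force: [-0.6, 0.4, 0.1]
opening: 0.497
finger_force: 0.0
```

```bash
python3 - <<'E'
from m import *
st,p,q=tool();print(p,st["opening"],plan((.437,-.333,.021),np.pi/2))
s=snap("scene"); T=snap("top")
# cup rims: bright ring pixels near expected, circle fit in world plane z=.087
b=-.0924; O=np.array([.4683,.2139]); Rm=np.array([[np.cos(b),-np.sin(b)],[np.sin(b),np.cos(b)]])
for n,S in(("scene",s),("top",T)):
  m=cv2.inRange(S["hsv"],(0,0,0),(180,75,255))
  for w in((.064,0),(-.032,.0554),(-.032,-.0554)):
    W=O+Rm@w; u,v=proj(S,(*W,.087)).astype(int)
    k=np.zeros_like(m); cv2.circle(k,(u,v),16,255,-1); k&=m
    cs,_=cv2.findContours(k,cv2.RETR_EXTERNAL,cv2.CHAIN_APPROX_NONE); c=max(cs,key=cv2.contourArea)
    ww=np.array([onz(S,*x[0],.087)[:2]-W for x in c])*1000; print(n,W.round(4),len(ww),"min",ww.min(0).round(1),"max",ww.max(0).round(1))
E
```

```text
[ 0.43735776 -0.33207057  0.10051239] 0.4973279118263325 [[-0.04, 0.11, 7.95], [-0.09, -0.04, -0.01]]
scene [0.532 0.208] 68 min [-28.7 -25.5] max [47.1 40.6]
scene [0.4415 0.272 ] 65 min [-26.9 -25.1] max [49.1 37.8]
scene [0.4313 0.1617] 66 min [-28.  -25.5] max [51.6 44. ]
top [0.532 0.208] 78 min [-33.5 -35.7] max [41. 27.]
top [0.4415 0.272 ] 90 min [-28.4 -36.7] max [39.5 27.2]
top [0.4313 0.1617] 81 min [-30.6 -33.1] max [39.2 26.1]
```

Request:
{"method": "carry_out", "body": {
  "rows": [
    [[0,0.1,3],[0,0,0],0.5],
    [[0,0.1,6],[0,0,0],0.5],
    [[0,0.1,7.8],[0,0,0],0.5],
    [[0,0.1,7.8],[0,0,0],0.5],
    [[0,0.1,7.8],[0,0,0],1],
    [[0,0.1,7.8],[0,0,0],1],
    [[0,0.1,7.8],[0,0,0],1],
    [[0,0.1,7.8],[0,0,0],1],
    [[0,0.1,7.8],[0,0,0],1],
    [[0,0.1,7.8],[0,0,0],1]
  ],
  "newtons": 15
}}

```text
clock: 28.9
tool_pos: [0.4364, -0.3356, 0.0235]
eef_rot: [1.0, -0.002, 0.001, 0.0]
contact_force: [-0.3, 0.6, 6.2]
opening: 0.195
finger_force: 15.0
```

Request:
{"method": "carry_out", "body": {
  "rows": [
    [[0,0,-4],[0,0,0],1],
    [[0,0,-8],[0,0,0],1],
    [[0,0,-12],[0,0,0],1],
    [[0,-4,-15],[0,0,0],1],
    [[0,-9,-15],[0,0,0],1],
    [[0,-14,-15],[0,0,0],1],
    [[0,-19,-15],[0,0,0],1],
    [[0,-24,-15],[0,0,0],1],
    [[0,-29,-15],[0,0,0],1],
    [[0,-34,-15],[0,0,0],1],
    [[0,-39,-15],[0,0,0],1],
    [[0,-44,-15],[0,0,0],1]
  ]
}}

```text
clock: 30.1
tool_pos: [0.4371, 0.1066, 0.1728]
eef_rot: [1.0, -0.002, 0.0, -0.0]
contact_force: [1.2, -0.2, -1.3]
opening: 0.196
finger_force: 15.0
```

```bash
python3 - <<'E'
from m import *
st,p,q=tool();print(p,st["opening"],plan((.4388,.272,.13),np.pi/2-.0924))
E
```

```text
[0.43709021 0.10659393 0.17276327] 0.19552469470158174 [[0.1, -16.54, 4.28], [-0.02, -0.02, 5.05]]
```

Request:
{"method": "carry_out", "body": {
  "rows": [
    [[0.1,-5,0],[0,0,5],1],
    [[0.1,-10,0],[0,0,5],1],
    [[0.1,-14,0],[0,0,5],1],
    [[0.1,-16.5,0],[0,0,5],1],
    [[0.1,-16.5,0],[0,0,5],1],
    [[0.1,-16.5,3],[0,0,5],1],
    [[0.1,-16.5,5],[0,0,5],1],
    [[0.1,-16.5,5],[0,0,5],1]
  ]
}}

```text
clock: 30.9
tool_pos: [0.4375, 0.2679, 0.1209]
eef_rot: [0.999, -0.046, -0.002, 0.001]
contact_force: [-1.3, -0.6, 0.1]
opening: 0.198
finger_force: 15.0
```

```bash
python3 - <<'E'
from m import *
st,p,q=tool();print(p,st["contact_force"],plan((.4388,.272,.0985),np.pi/2-.0924))
s=snap("scene"); zf=p[2]-.0235+.018; u,v=proj(s,(*p[:2],zf)).astype(int); print(u,v,zf)
m=cv2.inRange(s["hsv"],(15,40,60),(34,150,255)); k=np.zeros_like(m); cv2.circle(k,(u,v),14,255,-1); k&=m
for c in blobs(k,(0,0,560,420),30):
    ww=np.array([onz(s,*x[0],zf)[:2]-p[:2] for x in c])*1000; print(cv2.contourArea(c),ww.min(0).round(1),ww.max(0).round(1))
cv2.imwrite("pics/c13.png",cv2.resize(s["image"][v-30:v+40,u-40:u+40],None,fx=8,fy=8,interpolation=cv2.INTER_CUBIC)[:,:,::-1])
E
```

```text
[0.43751441 0.26789198 0.12091284] [-1.31685725 -0.64924655  0.12520362] [[0.1, -0.43, 2.24], [0.15, 0.23, -0.02]]
384 243 0.11541284121638885
231.5 [-26.3 -38.7] [41.1 35.2]
```

Request:
{"method": "carry_out", "body": {
  "rows": [
    [[0.1,-0.45,0],[0,0,0],1],
    [[0.1,-0.45,0],[0,0,0],1],
    [[0.1,-0.45,0.6],[0,0,0],1],
    [[0.1,-0.45,1.1],[0,0,0],1],
    [[0.1,-0.45,1.4],[0,0,0],1],
    [[0.1,-0.45,1.4],[0,0,0],1]
  ]
}}

```text
clock: 31.55
tool_pos: [0.4401, 0.2738, 0.1081]
eef_rot: [0.999, -0.046, -0.0, 0.0]
contact_force: [-0.1, -0.3, -0.8]
opening: 0.198
finger_force: 15.0
```

Request:
{"method": "carry_out", "body": {
  "rows": [
    [[-0.05,0.15,0.2],[0,0,0],1],
    [[-0.05,0.15,0.5],[0,0,0],1],
    [[-0.05,0.15,0.8],[0,0,0],1],
    [[-0.05,0.15,1.0],[0,0,0],1],
    [[-0.05,0.15,1.0],[0,0,0],1]
  ]
}}

```text
clock: 32.05
tool_pos: [0.4398, 0.2725, 0.0985]
eef_rot: [0.999, -0.046, -0.0, -0.0]
contact_force: [-1.0, 0.2, -0.2]
opening: 0.196
finger_force: 15.0
```

Request:
{"method": "carry_out", "body": {
  "rows": [
    [[0,0,0.15],[0,0,0],1],
    [[0,0,0.3],[0,0,0],1],
    [[0,0,0.3],[0,0,0],1]
  ]
}}

```text
clock: 32.35
tool_pos: [0.4404, 0.2725, 0.0973]
eef_rot: [0.999, -0.046, 0.001, -0.001]
contact_force: [-4.1, -1.4, 18.2]
opening: 0.199
finger_force: 15.0
```

Home with 18 N (TCP 0.0973). I release, rise and head for the next lid.

Request:
{"method": "carry_out", "body": {
  "rows": [
    [[0,0,-0.1],[0,0,0],0.6],
    [[0,0,-0.1],[0,0,0],0.6],
    [[0,0,-0.1],[0,0,0],0.5],
    [[0,0,-3],[0,0,0],0.5],
    [[0,0,-7],[0,0,0],0.5],
    [[0,5,-8],[0,0,0],0.5],
    [[0,10,-8],[0,0,0],0.5],
    [[0,15,-8],[0,0,0],0.5],
    [[0,20,-8],[0,0,0],0.5],
    [[0,25,-8],[0,0,0],0.5],
    [[0,30,-8],[0,0,0],0.5],
    [[0,35,-8],[0,0,0],0.5]
  ]
}}

```text
clock: 33.55
tool_pos: [0.4077, -0.0769, 0.1754]
eef_rot: [0.999, -0.045, -0.0, -0.0]
contact_force: [0.4, -0.5, -0.4]
opening: 0.498
finger_force: 0.0
```

```bash
python3 - <<'E'
from m import *
lids()
st,p,q=tool(); print(p,st["opening"],plan((.5093,-.3482,.1),np.pi/2))
E
```

```text
scene px 201 196 area 225.5 centre [array([ 723.9, -258.2]), np.float64(34.5)]
scene px 222 163 area 144.0 centre [array([ 594.1, -334. ]), np.float64(29.1)]
scene px 194 153 area 168.0 centre [array([ 648.2, -431.6]), np.float64(33.1)]
scene px 238 150 area 135.0 centre [array([ 511.2, -348. ]), np.float64(31.8)]
top px 427 262 area 404.0 centre [array([ 507.6, -351.5]), np.float64(29.7)]
top px 419 229 area 401.5 centre [array([ 590.9, -337.9]), np.float64(29.9)]
top px 458 208 area 62.0 centre [array([ 645.6, -437.4]), np.float64(30.5)]
[ 0.4073595  -0.08352705  0.1761481 ] 0.5058388052017138 [[12.93, 25.2, 7.77], [0.28, -0.14, -6.1]]
```

Request:
{"method": "carry_out", "body": {
  "rows": [
    [[13,25,0],[0,0,-5.6],0.5],
    [[13,25,0],[0,0,-5.6],0.5],
    [[13,25,0],[0,0,-5.6],0.5],
    [[13,25,0],[0,0,-5.6],0.5],
    [[13,25,4],[0,0,-5.6],0.5],
    [[13,25,7.7],[0,0,-5.6],0.5],
    [[13,25,7.7],[0,0,-5.6],0.5],
    [[13,25,7.7],[0,0,-5.6],0.5],
    [[13,25,7.7],[0,0,-5.6],0.5]
  ]
}}

```text
clock: 34.55
tool_pos: [0.5147, -0.3341, 0.0989]
eef_rot: [1.0, 0.004, -0.0, -0.001]
contact_force: [-0.3, -0.2, -0.0]
opening: 0.5
finger_force: 0.0
```

```bash
python3 - <<'E'
from m import *
st,p,q=tool(); print(p,st["opening"],plan((.509,-.349,.0225),np.pi/2))
E
```

```text
[ 0.51473159 -0.33413095  0.09887174] 0.4997682495265339 [[-0.58, 1.49, 7.64], [-0.09, 0.04, 0.44]]
```

Request:
{"method": "carry_out", "body": {
  "rows": [
    [[-0.6,1.5,0],[0,0,0.4],0.5],
    [[-0.6,1.5,2],[0,0,0.4],0.5],
    [[-0.6,1.5,6],[0,0,0.4],0.5],
    [[-0.6,1.5,7.6],[0,0,0.4],0.5],
    [[-0.6,1.5,7.6],[0,0,0.4],0.5],
    [[-0.6,1.5,7.6],[0,0,0.4],1],
    [[-0.6,1.5,7.6],[0,0,0.4],1],
    [[-0.6,1.5,7.6],[0,0,0.4],1],
    [[-0.6,1.5,7.6],[0,0,0.4],1],
    [[-0.6,1.5,7.6],[0,0,0.4],1],
    [[-0.6,1.5,7.6],[0,0,0.4],1]
  ]
}}

```text
clock: 35.65
tool_pos: [0.5096, -0.3513, 0.0237]
eef_rot: [1.0, -0.0, 0.001, 0.0]
contact_force: [-0.7, 0.5, 6.8]
opening: 0.196
finger_force: 15.0
```

Request:
{"method": "carry_out", "body": {
  "rows": [
    [[0,0,-4],[0,0,0],1],
    [[0,0,-8],[0,0,0],1],
    [[0,0,-12],[0,0,0],1],
    [[0,-4,-15],[0,0,0],1],
    [[0,-9,-15],[0,0,0],1],
    [[0,-14,-15],[0,0,0],1],
    [[0,-19,-15],[0,0,0],1],
    [[0,-24,-15],[0,0,0],1],
    [[1,-29,-15],[0,0,0],1],
    [[1,-34,-15],[0,0,0],1],
    [[2,-39,-15],[0,0,2],1],
    [[2,-44,-15],[0,0,4],1]
  ]
}}

```text
clock: 36.85
tool_pos: [0.5299, 0.0893, 0.1729]
eef_rot: [0.999, -0.036, 0.001, -0.0]
contact_force: [1.2, 0.4, -2.1]
opening: 0.197
finger_force: 15.0
```

Request:
{"method": "carry_out", "body": {
  "rows": [
    [[0,-5,0],[0,0,1],1],
    [[0,-10,0],[0,0,1],1],
    [[0,-10,0],[0,0,1],1],
    [[0,-10,0],[0,0,1],1]
  ]
}}

```text
clock: 37.25
tool_pos: [0.5356, 0.1886, 0.1723]
eef_rot: [0.999, -0.042, -0.0, 0.0]
contact_force: [0.4, -0.5, -1.1]
opening: 0.2
finger_force: 15.0
```

```bash
python3 - <<'E'
from m import *
st,p,q=tool(); print(p,st["opening"],plan((.532,.208,.108),np.pi/2-.0924))
E
```

```text
[0.53555602 0.18864602 0.17225235] 0.19988588350369843 [[-0.51, -1.9, 6.43], [0.0, 0.02, 0.5]]
```

Request:
{"method": "carry_out", "body": {
  "rows": [
    [[-0.5,-1.9,0],[0,0,0.5],1],
    [[-0.5,-1.9,2],[0,0,0.5],1],
    [[-0.5,-1.9,4],[0,0,0.5],1],
    [[-0.5,-1.9,4.9],[0,0,0.5],1],
    [[-0.5,-1.9,4.9],[0,0,0.5],1],
    [[-0.5,-1.9,4.9],[0,0,0.5],1]
  ]
}}

```text
clock: 37.85
tool_pos: [0.5333, 0.2052, 0.1242]
eef_rot: [0.999, -0.049, 0.0, 0.0]
contact_force: [-0.6, -0.1, -0.2]
opening: 0.196
finger_force: 15.0
```

```bash
python3 - <<'E'
from m import *
st,p,q=tool(); print(p,st["contact_force"],plan((.532,.208,.107),np.pi/2-.0924))
E
```

```text
[0.53330397 0.20516751 0.12417434] [-0.62457469 -0.09602395 -0.24037539] [[-0.16, -0.27, 1.72], [0.01, -0.05, -0.33]]
```

Request:
{"method": "carry_out", "body": {
  "rows": [
    [[-0.15,-0.25,0],[0,0,0],1],
    [[-0.15,-0.25,0.8],[0,0,0],1],
    [[-0.15,-0.25,1.3],[0,0,0],1],
    [[-0.15,-0.25,1.7],[0,0,0],1],
    [[-0.15,-0.25,1.7],[0,0,0],1]
  ]
}}

```text
clock: 38.35
tool_pos: [0.531, 0.2089, 0.1058]
eef_rot: [0.999, -0.048, -0.001, 0.0]
contact_force: [0.0, -0.5, -0.6]
opening: 0.195
finger_force: 15.0
```

Lid is 5 mm into the mouth without contact; I push it home.

Request:
{"method": "carry_out", "body": {
  "rows": [
    [[0,0,0.4],[0,0,0],1],
    [[0,0,0.7],[0,0,0],1],
    [[0,0,0.95],[0,0,0],1],
    [[0,0,1.05],[0,0,0],1],
    [[0,0,1.05],[0,0,0],1]
  ]
}}

```text
clock: 38.85
tool_pos: [0.5321, 0.209, 0.0982]
eef_rot: [0.999, -0.048, 0.001, -0.001]
contact_force: [-3.9, 0.2, 17.7]
opening: 0.196
finger_force: 15.0
```

Request:
{"method": "carry_out", "body": {
  "rows": [
    [[0,0,-0.1],[0,0,0],0.6],
    [[0,0,-0.1],[0,0,0],0.6],
    [[0,0,-0.1],[0,0,0],0.5],
    [[0,0,-3],[0,0,0],0.5],
    [[0,0,-7],[0,0,0],0.5],
    [[0,5,-8],[0,0,0],0.5],
    [[2,10,-8],[0,0,0],0.5],
    [[4,15,-8],[0,0,0],0.5],
    [[6,20,-8],[0,0,0],0.5],
    [[8,25,-8],[0,0,0],0.5],
    [[10,30,-8],[0,0,0],0.5],
    [[10,35,-8],[0,0,0],0.5]
  ]
}}

```text
clock: 40.05
tool_pos: [0.5987, -0.1315, 0.1755]
eef_rot: [0.999, -0.047, 0.001, 0.0]
contact_force: [0.7, 0.1, 0.4]
opening: 0.496
finger_force: 0.0
```

```bash
python3 - <<'E'
from m import *
lids()
st,p,q=tool(); print(p,st["opening"],plan((.592,-.337,.1),np.pi/2))
E
```

```text
scene px 201 196 area 230.0 centre [array([ 724.7, -258.2]), np.float64(34.3)]
scene px 222 164 area 125.0 centre [array([ 593.7, -333.3]), np.float64(28.6)]
scene px 194 154 area 157.0 centre [array([ 648. , -431.7]), np.float64(32.2)]
top px 392 320 area 186.0 centre [array([ 366.5, -260.8]), np.float64(69.3)]
top px 419 229 area 379.5 centre [array([ 590.5, -337.1]), np.float64(29.3)]
top px 458 208 area 425.5 centre [array([ 645.3, -436. ]), np.float64(31.2)]
[ 0.59574863 -0.14103638  0.17678582] 0.49778747573992477 [[1.75, 19.46, 7.84], [0.47, -0.08, -6.25]]
```

Request:
{"method": "carry_out", "body": {
  "rows": [
    [[1.8,19.5,0],[0,0,-5.6],0.5],
    [[1.8,19.5,0],[0,0,-5.6],0.5],
    [[1.8,19.5,0],[0,0,-5.6],0.5],
    [[1.8,19.5,4],[0,0,-5.6],0.5],
    [[1.8,19.5,7.8],[0,0,-5.6],0.5],
    [[1.8,19.5,7.8],[0,0,-5.6],0.5],
    [[1.8,19.5,7.8],[0,0,-5.6],0.5],
    [[1.8,19.5,7.8],[0,0,-5.6],0.5]
  ]
}}

```text
clock: 40.95
tool_pos: [0.5979, -0.3247, 0.0999]
eef_rot: [1.0, 0.002, 0.001, 0.0]
contact_force: [-0.4, 0.3, -0.1]
opening: 0.498
finger_force: 0.0
```

```bash
python3 - <<'E'
from m import *
st,p,q=tool(); print(p,st["opening"],plan((.592,-.337,.0225),np.pi/2))
E
```

```text
[ 0.59794785 -0.32471023  0.09993319] 0.4980901549518951 [[-0.62, 1.22, 7.74], [0.04, -0.15, 0.2]]
```

Request:
{"method": "carry_out", "body": {
  "rows": [
    [[-0.6,1.2,0],[0,0,0.2],0.5],
    [[-0.6,1.2,2],[0,0,0.2],0.5],
    [[-0.6,1.2,6],[0,0,0.2],0.5],
    [[-0.6,1.2,7.7],[0,0,0.2],0.5],
    [[-0.6,1.2,7.7],[0,0,0.2],0.5],
    [[-0.6,1.2,7.7],[0,0,0.2],1],
    [[-0.6,1.2,7.7],[0,0,0.2],1],
    [[-0.6,1.2,7.7],[0,0,0.2],1],
    [[-0.6,1.2,7.7],[0,0,0.2],1],
    [[-0.6,1.2,7.7],[0,0,0.2],1],
    [[-0.6,1.2,7.7],[0,0,0.2],1]
  ]
}}

```text
clock: 42.05
tool_pos: [0.5906, -0.3379, 0.0218]
eef_rot: [1.0, -0.001, 0.0, 0.0]
contact_force: [-0.2, 1.1, 6.6]
opening: 0.199
finger_force: 15.0
```

Request:
{"method": "carry_out", "body": {
  "rows": [
    [[0,0,-4],[0,0,0],1],
    [[0,0,-8],[0,0,0],1],
    [[0,0,-12],[0,0,0],1],
    [[-1,-4,-15],[0,0,0],1],
    [[-3,-8,-15],[0,0,0],1],
    [[-5,-12,-15],[0,0,0],1],
    [[-7,-16,-15],[0,0,0],1],
    [[-9,-20,-15],[0,0,0],1],
    [[-11,-24,-15],[0,0,1],1],
    [[-13,-28,-15],[0,0,2],1],
    [[-14,-32,-15],[0,0,3],1],
    [[-15,-36,-15],[0,0,4],1]
  ]
}}

```text
clock: 43.25
tool_pos: [0.4401, 0.024, 0.1711]
eef_rot: [0.999, -0.037, -0.0, -0.0]
contact_force: [0.7, 1.0, -0.8]
opening: 0.193
finger_force: 15.0
```

Request:
{"method": "carry_out", "body": {
  "rows": [
    [[-0.5,-5,0],[0,0,1],1],
    [[-0.5,-9,0],[0,0,1],1],
    [[-0.5,-12,0],[0,0,1],1],
    [[-0.5,-12,0],[0,0,1],1],
    [[-0.5,-12,0],[0,0,1],1]
  ]
}}

```text
clock: 43.75
tool_pos: [0.4445, 0.1428, 0.1709]
eef_rot: [0.999, -0.044, 0.0, 0.0]
contact_force: [0.2, -0.9, -0.7]
opening: 0.2
finger_force: 15.0
```

```bash
python3 - <<'E'
from m import *
st,p,q=tool(); print(p,st["opening"],plan((.429,.1617,.122),np.pi/2-.0924))
E
```

```text
[0.4444927  0.14280138 0.17085933] 0.19955910179350228 [[-1.71, -1.75, 4.88], [0.04, -0.0, 0.27]]
```

Request:
{"method": "carry_out", "body": {
  "rows": [
    [[-1.7,-1.75,0],[0,0,0],1],
    [[-1.7,-1.75,2],[0,0,0],1],
    [[-1.7,-1.75,4],[0,0,0],1],
    [[-1.7,-1.75,4.8],[0,0,0],1],
    [[-1.7,-1.75,4.8],[0,0,0],1],
    [[-1.7,-1.75,4.8],[0,0,0],1]
  ]
}}

```text
clock: 44.35
tool_pos: [0.4298, 0.1606, 0.1235]
eef_rot: [0.999, -0.046, 0.0, 0.0]
contact_force: [0.0, -0.0, -0.2]
opening: 0.195
finger_force: 15.0
```

```bash
python3 - <<'E'
from m import *
st,p,q=tool(); print(p,st["contact_force"],plan((.429,.1617,.105),np.pi/2-.0924))
E
```

```text
[0.42975545 0.16055313 0.12349183] [ 0.04690584 -0.0173604  -0.15443767] [[-0.09, -0.11, 1.85], [0.01, -0.03, 0.06]]
```

Request:
{"method": "carry_out", "body": {
  "rows": [
    [[-0.1,-0.1,0.5],[0,0,0],1],
    [[-0.1,-0.1,1],[0,0,0],1],
    [[-0.1,-0.1,1.5],[0,0,0],1],
    [[-0.1,-0.1,1.85],[0,0,0],1],
    [[-0.1,-0.1,1.85],[0,0,0],1]
  ]
}}

```text
clock: 44.85
tool_pos: [0.4282, 0.1626, 0.1041]
eef_rot: [0.999, -0.045, -0.0, 0.0]
contact_force: [-0.7, -0.8, -0.5]
opening: 0.203
finger_force: 15.0
```

Request:
{"method": "carry_out", "body": {
  "rows": [
    [[0,0,0.4],[0,0,0],1],
    [[0,0,0.7],[0,0,0],1],
    [[0,0,0.95],[0,0,0],1],
    [[0,0,1.05],[0,0,0],1],
    [[0,0,1.05],[0,0,0],1]
  ]
}}

```text
clock: 45.35
tool_pos: [0.4288, 0.1627, 0.0953]
eef_rot: [0.999, -0.045, 0.001, -0.001]
contact_force: [-1.5, -0.2, 16.6]
opening: 0.201
finger_force: 15.0
```

Home. I release, retreat and take the final look.

Request:
{"method": "carry_out", "body": {
  "rows": [
    [[0,0,-0.1],[0,0,0],0.6],
    [[0,0,-0.1],[0,0,0],0.6],
    [[0,0,-0.1],[0,0,0],0.5],
    [[0,0,-3],[0,0,0],0.5],
    [[0,0,-7],[0,0,0],0.5],
    [[0,5,-11],[0,0,0],0.5],
    [[0,10,-12],[0,0,0],0.5],
    [[0,15,-12],[0,0,0],0.5],
    [[0,20,-12],[0,0,0],0.5],
    [[0,25,-12],[0,0,0],0.5],
    [[0,30,-12],[0,0,0],0.5],
    [[0,30,-12],[0,0,0],0.5]
  ]
}}

```text
clock: 46.55
tool_pos: [0.4007, -0.1422, 0.2145]
eef_rot: [0.999, -0.049, 0.001, 0.002]
contact_force: [0.1, -0.2, -0.4]
opening: 0.5
finger_force: 0.0
```

```bash
python3 - <<'E'
from m import *
S=snap("scene");T=snap("top"); st,p,q=tool(); print(p)
x,y=proj(S,(.48,.2,.05)).astype(int); a=S["image"][y-50:y+50,x-50:x+50]
x,y=proj(T,(.48,.2,.05)).astype(int); b=T["image"][y-50:y+50,x-50:x+50]
cv2.imwrite("pics/c14.png",cv2.resize(np.hstack([a,b]),None,fx=4,fy=4,interpolation=cv2.INTER_CUBIC)[:,:,::-1])
E
```

```text
[ 0.40107944 -0.13886236  0.21408082]
```

View pics/c14.png

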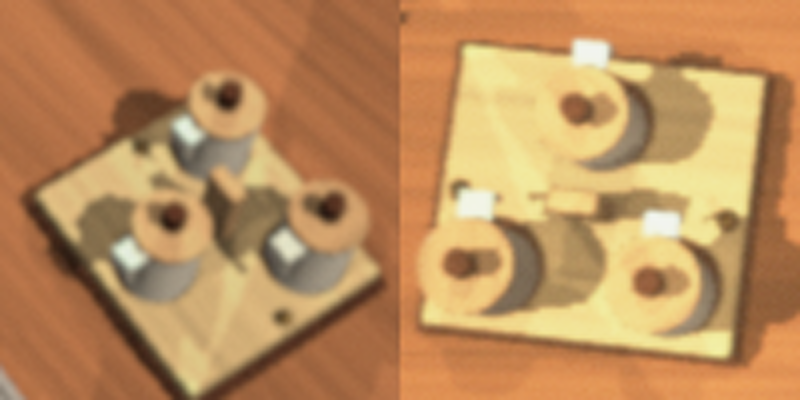

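All three cups stand in the deck with the lids flat on them, knobs at scene crop (230,95), (173,215) and (332,208). I hand in.

```bash
python3 -c "
from plant import r
print(r.finish_job())"
```

```text
the job is handed in; nothing more can be done
None
```

The caddy is back together and the job is handed in: the deck lies flush on its pins, all three cups stand in their wells and each has a lid pushed home; no verdict was returned.

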